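Unload the shafts from the bushing fixture

ROBOT

A 6-joint arm with a two-finger parallel gripper is mounted at the origin on a cart in front of the work surface, level with it; the furniture and walls round the work are solid. World frame = base frame: x ahead of the robot, y to its left, z up, the work surface at z = 0. Lengths are in m, angles in rad, forces in N, time in s.
With the tool pointing down it reaches from about 0.375 to 0.9 m from the base axis. Payload 3.1 kg.
Tool frame: the origin (TCP) lies on the centre line of the jaws, within the pads' length; the fingertips stand 22 mm ahead of it and the grasp point (between the pads) lies 3 mm ahead of it; z points along the fingers, y is the line along which they close (so a half turn about z gives the same grasp; the last joint's range is limited). The gripper opens to 85 mm and grips with 20 to 120 N. Pads are 22 mm wide; open, the fingers measure 114 mm over their backs; the gripper's body (76 mm by 85 mm) begins 54 mm behind the grasp point. The pads swing forward as they close: fully open they stand 13 mm farther back than shut.
Start: joints at [1.159, 0.527, 1.433, -0, 1.181, -0.178], TCP at [0.144, 0.608, 0.253] pointing down, gripper open.
Joint ranges: [-3.08, 3.08], [-0.75, 2.2], [0.22, 2.44], [-1.43, 4.57], [0, 2.65], [-2.85, 2.85]. Speed limits (rad/s): [2.79, 2.79, 3.14, 3.14, 3.14, 3.14].

INTERFACE

Orientations are given as a unit quaternion [x, y, z, w].
In Python, from station import manip, eyes, readout gives the robot as it stands (manip), with the cameras (eyes) and the readings (readout).
- The arm moves only by the tool drive_effector, called after ">>>" as name(argument=value, ...) on one line, values as JSON. Schema: {"type":"object","properties":{"increments":{"type":"object","properties":{"tx":{"type":"array","items":{"type":"number"},"minItems":1,"maxItems":20},"ty":{"type":"array","items":{"type":"number"},"minItems":1,"maxItems":20},"tz":{"type":"array","items":{"type":"number"},"minItems":1,"maxItems":20},"turn":{"type":"array","items":{"type":"number"},"minItems":1,"maxItems":20},"finger_gap":{"type":"array","items":{"type":"number"},"minItems":1,"maxItems":20}},"additionalProperties":false,"required":["tx","ty","tz","turn","finger_gap"]},"force":{"type":"number"},"only":{"type":"string"},"quiet":{"type":"boolean"},"lines":{"type":"string"}},"required":["increments"],"additionalProperties":false}. increments is an object with one list for each field, all of the same length, 1 to 20, a row being the entries at one place: tx, ty, tz (the shift in normalised numbers (1 is 0.8 m)), turn (a turn about the tool's z in a scale on which 1.0 is pi rad), finger_gap (the opening from 0.0 (shut) to 1.0 (fully open)); each row is the pose to reach, as a shift and turn from the pose commanded when the call began, along the tool's axes at that moment; what a row does not reach only later rows make up. A row lasts 1/10 s, in which the tool goes at most 0.05 m and 0.15 rad, less where a joint would pass 70% of its speed; a pose out of reach is approached as far as the arm can. The fingers move at their own pace and stop on an object; force is the grip in N (left out, the last holds). Time passes only in rows, so rows that do not move let the fingers close. The tool returns the time, the measured TCP pose, the force, the opening and the grip force at its end. only (a regular expression) keeps the lines of the reply that match it, lines (a string "A,B") keeps lines A to B, and quiet returns only ok. Shift and turn numbers lie between -1 and 1, and a call with a number outside is refused. Input that does not fit is refused with a message, and nothing moves.
- readout.sense(): the state, without advancing time (a new reading comes with each control period).
- eyes.snapshot(name): name is "scene" or "top" or "wrist"; returns a dict with "pixels" (420x560x3 uint8, red, green, blue), "range_z" (420x560 float32, m along the optical axis (not along the pixel's ray), 0 where there is no reading), "fov_y" (degrees; the focal length in pixels is half the picture's height over the tangent of half this angle, whatever the lens; pixels are square), "cx", "cy" (the principal point, pixels), "R" (3x3) and "t" (3): a world point X has camera coordinates R X + t; the wrist camera has in their place "hand_eye" (4x4, takes a point from camera to tool coordinates, whose origin is the TCP and whose axes are the flange's). Camera axes: x right, y down, z forward; pixel columns grow to the right and rows downward; lengths in m; the calibration is good to about 2 mm. The wrist camera is an equidistant fisheye: a pixel r from the principal point sees the ray r / f radians off the axis. A picture is of the moment at which its call begins: read the wrist's pose just before it.
- manip.sign_off(): hands the job in; it is judged then, once.
The state is a dict: "t": time; "q": joint angles; "qd": joint speeds; "tau": joint torques, N m; "tcp_pos": TCP position; "tool_rot": TCP orientation; "force": force on the tool from outside, world axes, zero at the start; "ft_torque": the same for the moment, N m; "finger_gap": opening from 0.0 (shut) to 1.0 (fully open); "gripper_force": force on a finger pad.
Only numpy, scipy, OpenCV 4.12 (cv2) and the standard library are available. Lean on these libraries where they do the work, as an engineer would, in place of code of your own. Each camera call takes 0.05 s, during which the arm holds its last target. There are 200 camera calls.

TASK

Unload the bushing fixture: swing its keeper lever to the open mark, draw each shaft straight out of its sleeve without forcing it, and lay each in a groove of its own in the wooden cradle, across both rails and with its collar between them. When all the shafts lie in the cradle, set the lever to its middle mark to show that the fixture is empty; leave the tape measure and the pliers where they are.

Things in the scene. Friction and masses are not known exactly. Their poses are not given: they have to be found in the camera images.
- fixture: bushing fixture fixed to the bench: aluminium block, local x -130 to 130, y -88 to 0, 84 mm high, on a steel foot. Origin on the bench below the middle of the mouth face (y = 0). Five level sleeves, 18 mm bore, run through it along local y at x = -92, -46, 0, 46, 92 mm, axes 55 mm above the bench. Shafts come out along local +y and are clear after 90 mm with a pull of a few N
- row_middle (a point): middle of the row of mouths, at axis height, in the fixture's face. Below the mouths (local y 6 to 15 mm) is a keeper bar driven by the lever: its tabs (45 mm above the bench, 14 mm wide) stand before the collars and lock the shafts in. With the lever open the bar has gone 23 mm to local +x and the collars pass between the tabs
- lever (a joint): keeper lever angle, rad, about a vertical axis, range -0.05 to 1.66, growing anticlockwise seen from above. 0: points to the fixture's -x, locked (it starts at 0 to 0.25); 0.785: middle mark, still locked; 1.57: points to the fixture's -y, open. Three dark marks on the grey plate under it show these. Friction holds it where it is left; about 2 N at the knob moves it
- lever_knob (a point): middle of the black upright knob at the end of the lever, 126 mm above the bench: 16 mm diameter, 40 mm tall, standing on the flat lever arm; 90 mm from the pivot. Can be pinched from above
- lever_pivot (a point): pivot of the lever, on top of the fixture, 93 mm above the bench
- cradle: loose wooden cradle, 272 (x) x 72 (y) mm, 0.6 kg, base 10 mm thick; origin centre of underside. Two rails, 12 mm thick, at local y = -28 and 28 mm, each with six ridges (peaks 48 mm high) that make five V grooves at local x = -92, -46, 0, 46, 92 mm. A shaft in a groove lies along local y across both rails, axis 36 mm above the bench, its collar in the 44 mm between the rails
- tape_measure: yellow tape measure, 61 x 83 x 36 mm, bystander, origin under its centre
- pliers: pliers lying flat, 170 mm long, 65 mm wide, 14 mm high, bystander, origin under the centre
- shaft_1: steel shaft, 16 mm diameter, with one collar (25 mm diameter, 6 mm thick). Origin on the axis at a face of the collar; axis = local y: 90 mm spigot to -y, collar y 0 to 6, grip end to y = 69 mm. 0.12 kg, balances at y = -9 mm. Starts with the spigot in sleeve 1 (counted from the fixture's -x end), level, collar at the mouth, grip end sticking out to the fixture's +y. May be absent
- shaft_2: steel shaft, 16 mm diameter, with one collar (25 mm diameter, 6 mm thick). Origin on the axis at a face of the collar; axis = local y: 90 mm spigot to -y, collar y 0 to 6, grip end to y = 69 mm. 0.12 kg, balances at y = -9 mm. Starts with the spigot in sleeve 2 (counted from the fixture's -x end), level, collar at the mouth, grip end sticking out to the fixture's +y. May be absent
- shaft_3: steel shaft, 16 mm diameter, with one collar (25 mm diameter, 6 mm thick). Origin on the axis at a face of the collar; axis = local y: 90 mm spigot to -y, collar y 0 to 6, grip end to y = 69 mm. 0.12 kg, balances at y = -9 mm. Starts with the spigot in sleeve 3 (counted from the fixture's -x end), level, collar at the mouth, grip end sticking out to the fixture's +y. May be absent
- shaft_4: steel shaft, 16 mm diameter, with one collar (25 mm diameter, 6 mm thick). Origin on the axis at a face of the collar; axis = local y: 90 mm spigot to -y, collar y 0 to 6, grip end to y = 69 mm. 0.12 kg, balances at y = -9 mm. Starts with the spigot in sleeve 4 (counted from the fixture's -x end), level, collar at the mouth, grip end sticking out to the fixture's +y. May be absent
- shaft_5: steel shaft, 16 mm diameter, with one collar (25 mm diameter, 6 mm thick). Origin on the axis at a face of the collar; axis = local y: 90 mm spigot to -y, collar y 0 to 6, grip end to y = 69 mm. 0.12 kg, balances at y = -9 mm. Starts with the spigot in sleeve 5 (counted from the fixture's -x end), level, collar at the mouth, grip end sticking out to the fixture's +y. May be absent

How it is judged:
By the outcome, as a careful person would: the job done as asked, in the order asked, and still so for the second after the job is handed in, with the robot touching nothing.
Of shaft_1, shaft_2, shaft_3, shaft_4, shaft_5 only 3 to 5 are there at a start; the rules pass over those that are not, and their reading is None.
At some moment in a run one of cradle may be knocked a few centimetres aside while the robot is not near it.
Once in a run the grip may slacken for a moment while it holds something.
It also fails if it takes over 210 s, if anything falls off the work surface, if the arm or the gripper's body presses on something with over 40 N, if the wrist force passes 120 N, or if a joint passes its speed limit or range.

## Working session

There is one attempt and no reset: what is moved stays moved. The work goes in short steps, Python scripts to look and compute and a tool call to move; the robot and the scene stay as the last step left them, time stands still between calls to the robot, and variables do not carry over. Pictures are saved under pics/ and viewed, at most 14 in all, crops included, and the job is handed in when it is done.

```bash
ls; mkdir -p pics; cat > h.py <<'E'
import numpy as np, cv2
from station import manip, eyes, readout
from scipy.spatial.transform import Rotation as Rn
def snap(n,save=None):
    s=readout.sense(); d=eyes.snapshot(n); d['s']=s
    if save: cv2.imwrite('pics/'+save,d['pixels'][:,:,::-1])
    np.save('/tmp/%s.npy'%n,d,allow_pickle=True)
    return d
def load(n): return np.load('/tmp/%s.npy'%n,allow_pickle=True).item()
def cloud(d):
    # world point for every pixel (top/scene)
    f=210/np.tan(np.radians(d['fov_y'])/2); v,u=np.mgrid[0:420,0:560]
    z=d['range_z']; P=np.stack([(u-d['cx'])/f*z,(v-d['cy'])/f*z,z],-1)
    return (P-d['t'])@d['R']
def onplane(d,uv,h):
    f=210/np.tan(np.radians(d['fov_y'])/2); uv=np.atleast_2d(uv).astype(float)
    r=np.c_[(uv-[d['cx'],d['cy']])/f,np.ones(len(uv))]@d['R']; c=-d['R'].T@d['t']
    return c+r*((h-c[2])/r[:,2])[:,None]
def local(p,o,yaw):
    c,s=np.cos(yaw),np.sin(yaw); q=np.asarray(p)[...,:2]-o[:2]
    return np.stack([c*q[...,0]+s*q[...,1],-s*q[...,0]+c*q[...,1]],-1)
def world(l,o,yaw):
    c,s=np.cos(yaw),np.sin(yaw); l=np.asarray(l)
    return np.stack([c*l[...,0]-s*l[...,1]+o[0],s*l[...,0]+c*l[...,1]+o[1]],-1)
E
python3 - <<'E'
from h import *
d=snap('top','top0.png'); e=snap('scene','scene0.png')
for x in(d,e): print(x['fov_y'],x['cx'],x['cy'],x['R'].round(3).tolist(),x['t'])
s=d['s'];print(s['tcp_pos'],Rn.from_quat(s['tool_rot']).as_matrix().round(3),s['finger_gap'])
E
```

```text
pics
station.py
47.88499862530861 290.13520893870196 211.23224692489939 [[0.122, -0.992, -0.001], [-0.967, -0.119, -0.225], [0.224, 0.028, -0.974]] [0.05600334 0.61012796 1.00095741]
51.751655378261574 280.2730066926625 206.79572799023157 [[0.713, -0.702, -0.011], [-0.501, -0.498, -0.708], [0.491, 0.51, -0.707]] [-0.33180352  0.41771884  0.94731998]
[0.14386144 0.60752716 0.25233424] [[-0.973  0.231 -0.001]
 [ 0.231  0.973 -0.002]
 [ 0.    -0.002 -1.   ]] 0.99765440145247
```

View pics/top0.png

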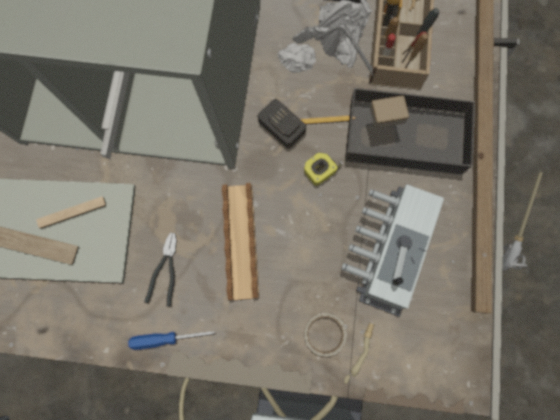

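View pics/scene0.png

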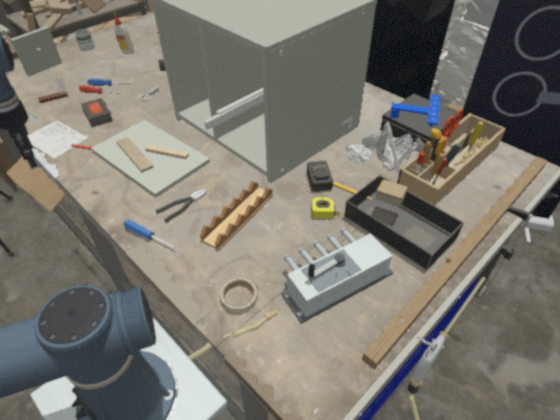

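```bash
python3 - <<'E'
from h import *
d=load('top');P=cloud(d)
im=d['pixels'][170:320,330:460,::-1];a=cv2.resize(im,None,fx=3,fy=3,interpolation=cv2.INTER_CUBIC)
e=load('scene');b=cv2.resize(e['pixels'][225:325,275:400,::-1],(390,450)[:1]+(312,),interpolation=cv2.INTER_CUBIC)
b=cv2.copyMakeBorder(b,0,450-312,0,0,cv2.BORDER_CONSTANT)
cv2.imwrite('pics/c0.png',np.hstack([a,b]))
# fixture top face from depth
m=(abs(P[...,2]-.084)<.008); n,l,st,c=cv2.connectedComponentsWithStats(m.astype(np.uint8))
for i in range(1,n):
    if st[i,4]>150: print('h84',st[i],c[i])
hm=(P[...,2]*1000)
print(hm[236:252:3,392:416:3].round()); print(hm[265:290:3,388:410:3].round())
E
```

```text
h84 [373   0  60  76 705] [400.27943262  51.95035461]
h84 [338   5  31  31 272] [355.48161765  16.18014706]
h84 [  0  68  29  66 301] [ 16.59136213 102.9269103 ]
h84 [ 369  185   75  124 4289] [406.68081138 245.03707158]
[[  87.   82.   86.   95. 1113.  105.   87.   87.]
 [  88.   87.   95.  106.  109.  106.  107.   88.]
 [  88.   87.   91.  109.  107.  106.  106.   87.]
 [  88.   86.   94.  104.  108.  111.  106.   86.]
 [  87.   86.   86.  103.  104.  106.   88.   89.]
 [  87.   88.   88.  102.  102.   85.   87.   87.]]
[[  89.   82.   84.  101.  100.  103.   89.   88.]
 [  85.   85.   91.  103.  106.   89.   88.   89.]
 [  87.   86.   89.  101.  103.   86.   87.   91.]
 [  89.   86.  101.  104.  104.   87.   85.   87.]
 [  85.   92.  102.  102.  141.   86.   86.   84.]
 [  86.   88.  119.  143.  143.  141.   91.   88.]
 [  80.   86.  114.  137.  143.   90.   84.   88.]
 [  86.   85.   83.   91.   86.   86.   85.   86.]
 [  84. 1113.   86.   85.   83.   83.   89. 1113.]]
```

View pics/c0.png

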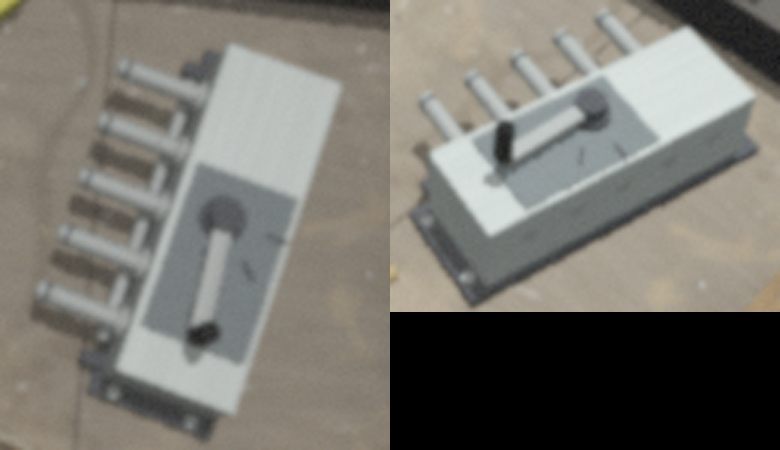

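```bash
cat >> h.py <<'E'
def fixture(d):
    P=cloud(d); hsv=cv2.cvtColor(d['pixels'],cv2.COLOR_RGB2HSV)
    box=np.zeros((420,560),bool); box[175:320,360:450]=1
    m=(box&(P[...,2]>.070)&(P[...,2]<.1)).astype(np.uint8)
    m=cv2.morphologyEx(m,cv2.MORPH_CLOSE,np.ones((5,5))); m=cv2.morphologyEx(m,cv2.MORPH_OPEN,np.ones((7,7)))
    c=max(cv2.findContours(m,cv2.RETR_EXTERNAL,cv2.CHAIN_APPROX_NONE)[0],key=cv2.contourArea)[:,0]
    w=onplane(d,c,.084)
    return cv2.minAreaRect((w[:,:2]*1000).astype(np.float32)), w
def cradle(d):
    P=cloud(d); 
    m=((P[...,2]>.006)&(P[...,2]<.065)).astype(np.uint8); m[:, :205]=0; m[:,275:]=0; m[:175]=0; m[315:]=0
    m=cv2.morphologyEx(m,cv2.MORPH_OPEN,np.ones((3,3)))
    n,l,st,c=cv2.connectedComponentsWithStats(m); i=1+np.argmax(st[1:,4])
    w=P[l==i]; 
    return cv2.minAreaRect((w[:,:2]*1000).astype(np.float32)), w
E
python3 - <<'E'
from h import *
d=load('top'); P=cloud(d)
print(fixture(d)[0]); r,w=cradle(d); print(r,len(w),w[:,2].max())
b=P[...,2][180:310,190:205]; print('bench z',np.median(b))
for n,uv,h in (('pivot',(403.5,242),.104),('knob',(398,280.5),.146)): print(n,onplane(d,uv,h))
# shafts: ridge points
for uv in [(372,193),(365,211.5),(358,229.5),(351,248.5),(344,266.5)]: print(onplane(d,uv,.063), P[int(uv[1])+1,int(uv[0])+4])
v,u=np.where((P[...,2]>.125)&(P[...,2]<.16)); k=(u>380)&(u<420)&(v>230)&(v<300); print('knobpts',P[v[k],u[k]].mean(0),k.sum(), u[k].mean(),v[k].mean())
E
```

```text
((552.3134155273438, -132.96148681640625), (90.19178009033203, 261.6474609375), 75.80345153808594)
((527.5250854492188, 239.2779541015625), (272.1320495605469, 70.13249969482422), 11.561972618103027) 3493 0.05220349308896221
bench z 0.00021294015213030857
pivot [[ 0.55310168 -0.12177614  0.104     ]]
knob [[ 0.46475892 -0.10691391  0.146     ]]
[[ 0.66590177 -0.05110886  0.063     ]] [ 0.66357208 -0.05986023  0.06671073]
[[ 0.62043933 -0.03893833  0.063     ]] [ 0.62014295 -0.04794013  0.0639815 ]
[[ 0.57693465 -0.026882    0.063     ]] [ 0.57639866 -0.03563671  0.06538895]
[[ 0.531934 -0.015245  0.063   ]] [ 0.5319951  -0.02429378  0.0624489 ]
[[ 0.48995178 -0.00360344  0.063     ]] [ 0.49007809 -0.012638    0.0618323 ]
knobpts [ 0.46544798 -0.11030163  0.14061238] 58 399.1034482758621 280.58620689655174
```

```bash
python3 - <<'E'
from h import *
for nm in('top','scene'):
  d=load(nm); P=cloud(d); o=np.array([.5633,-.0904]); L=local(P,o,np.radians(-14.5))
  res=[]
  for i,x in enumerate([-.092,-.046,0,.046,.092]):
    m=(abs(L[...,0]-x)<.02)&(L[...,1]>.015)&(L[...,1]<.062)&(P[...,2]>.045)&(P[...,2]<.08)
    l=L[m]; k=np.polyfit(l[:,1]-.04,l[:,0]-x,1)
    t=(abs(L[...,0]-x)<.015)&(L[...,1]>.0)&(L[...,1]<.09)&(P[...,2]>.045)&(P[...,2]<.08)
    print(nm,i+1,m.sum(),'dx mm',k[1]*1e3,'slope',k[0],'tip y',np.percentile(L[t][:,1],97)*1e3,'z',np.median(P[m][:,2]))
  r=cloud(d)
d=load('top');r,w=cradle(d);hi=w[w[:,2]>.035]; print(len(hi),cv2.minAreaRect((hi[:,:2]*1e3).astype(np.float32)))
E
```

```text
top 1 150 dx mm -0.3822042333734322 slope -0.0035051206878116857 tip y 67.42253175249911 z 0.0604293992202587
top 2 150 dx mm -0.5039374564581676 slope -0.003695273677491667 tip y 67.49313489477848 z 0.05984662769668107
top 3 143 dx mm -0.9450797615473043 slope -0.0019504416635369177 tip y 67.74594764058342 z 0.060441182528616966
top 4 141 dx mm -1.2232561256958459 slope -0.00034150903820720984 tip y 68.28338637025686 z 0.06030458710199812
top 5 138 dx mm -1.3846086910558206 slope 0.0012896441545885377 tip y 68.04449353819871 z 0.060384337427061875
scene 1 90 dx mm -3.637306768065131 slope -0.015813018291072883 tip y 70.50603958228474 z 0.062228223647250225
scene 2 87 dx mm -3.5603446116833375 slope 0.0016714740840774681 tip y 70.82174107042044 z 0.06236456932991328
scene 3 85 dx mm -3.7161334388341376 slope 0.006785214377355039 tip y 71.0379853812953 z 0.06208852515247641
scene 4 80 dx mm -3.9388321314535215 slope -0.01786544419154355 tip y 72.06238790782338 z 0.062007844418894974
scene 5 77 dx mm -4.232125271839452 slope -0.025882267514298132 tip y 72.89777660472897 z 0.06251570942290642
747 ((527.0726318359375, 240.042236328125), (259.8895263671875, 67.98912048339844), 11.53276538848877)
```

Units first: shifts go in shares of 0.8 m and turns go in shares of pi rad. So -0.624 m / 0.8 = -0.78, -0.23 m / 0.8 = -0.2875, 1.2 rad / 3.1416 = 0.382.

>>> drive_effector(increments={"tx": [-0.1125,-0.225,-0.3375,-0.4463,-0.4625,-0.475,-0.4938,-0.5125,-0.525,-0.5438,-0.5563,-0.5688,-0.5813,-0.5975,-0.5975,-0.5975,-0.5975,-0.5975,-0.5975,-0.5975],"ty": [-0.0563,-0.1125,-0.1688,-0.225,-0.2875,-0.35,-0.4125,-0.475,-0.525,-0.575,-0.625,-0.675,-0.725,-0.78,-0.78,-0.78,-0.78,-0.78,-0.78,-0.78],"tz": [0,0,0,0,0,0,0,0,0,0,0,0,0,0,0,0,0,0,0,0],"turn": [0.0477,0.0955,0.1432,0.191,0.2387,0.2865,0.3342,0.382,0.4297,0.4775,0.5252,0.573,0.6207,0.6685,0.7162,0.7639,0.8117,0.8594,0.9072,0.9549],"finger_gap": [0.45,0.45,0.45,0.45,0.45,0.45,0.45,0.45,0.45,0.45,0.45,0.45,0.45,0.45,0.45,0.45,0.45,0.45,0.45,0.45]}, force=30)

```text
t: 2.1
tcp_pos: [0.4649, -0.1097, 0.2529]
tool_rot: [0.999, -0.049, -0.0, -0.0]
force: [0.3, -0.3, 0.3]
finger_gap: 0.451
gripper_force: 0.0
```

```bash
python3 - <<'E'
from h import *
d=load('top')
for n,uv,h in(('tape',(320,168),.036),('pl',(165,270),.01)): print(n,onplane(d,uv,h))
w=snap('wrist','w0.png'); s=w['s']; print(s['q'],s['tcp_pos'],Rn.from_quat(s['tool_rot']).as_matrix().round(3)); print(w['fov_y'],w['cx'],w['cy'],w['hand_eye'].round(4))
E
```

```text
tape [[0.72026463 0.07336342 0.036     ]]
pl [[0.43752201 0.40374546 0.01      ]]
[-4.66263088e-01  3.31368691e-01  1.79159788e+00  3.40692012e-05
  1.01972703e+00  1.20307828e+00] [ 0.46494127 -0.10971906  0.25290755] [[ 0.995 -0.098 -0.001]
 [-0.098 -0.995  0.001]
 [-0.001 -0.    -1.   ]]
65.70646984690485 284.2928279576452 204.1869925283823 [[ 1.000e-03 -9.552e-01 -2.959e-01  7.570e-02]
 [ 1.000e+00  9.000e-04  4.000e-04  7.000e-04]
 [-1.000e-04 -2.959e-01  9.552e-01 -1.209e-01]
 [ 0.000e+00  0.000e+00  0.000e+00  1.000e+00]]
```

View pics/w0.png

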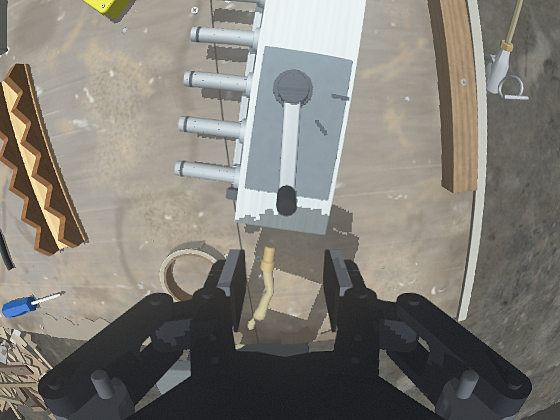

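```bash
cat >> h.py <<'E'
def wdirs(w,uv):
    f=210/np.tan(np.radians(w['fov_y'])/2); p=np.atleast_2d(uv).astype(float)-[w['cx'],w['cy']]
    r=np.linalg.norm(p,axis=-1,keepdims=True); th=r/f; k=np.where(r>1e-6,np.sin(th)/np.maximum(r,1e-6),1/f)
    return np.concatenate([p*k,np.cos(th)],-1)
def wplane(w,uv,h):
    s=w['s']; R=Rn.from_quat(s['tool_rot']).as_matrix(); H=w['hand_eye']
    c=np.array(s['tcp_pos'])+R@H[:3,3]; r=wdirs(w,uv)@(R@H[:3,:3]).T
    return c+r*((h-c[2])/r[:,2])[:,None]
def wcloud(w):
    v,u=np.mgrid[0:420,0:560]; r=wdirs(w,np.stack([u,v],-1).reshape(-1,2)); r=r/r[:,2:]*w['range_z'].reshape(-1,1)
    s=w['s']; R=Rn.from_quat(s['tool_rot']).as_matrix(); H=w['hand_eye']
    return ((r@H[:3,:3].T+H[:3,3])@R.T+np.array(s['tcp_pos'])).reshape(420,560,3)
def totool(dw,s=None):
    s=s or readout.sense(); return (Rn.from_quat(s['tool_rot']).inv().apply(dw)).round(4)
E
python3 - <<'E'
from h import *
w=load('wrist'); P=wcloud(w)
m=(P[...,2]>.12)&(P[...,2]<.16); m[:,:270]=0;m[:,305:]=0;m[:170]=0;m[225:]=0
v,u=np.where(m); print(m.sum(),P[m].mean(0),(P[m].min(0)+P[m].max(0))/2,u.mean(),v.mean())
t=m&(P[...,2]>.14); v,u=np.where(t); print(t.sum(),P[t].mean(0))
print('pivot',wplane(w,(293,86),.106), wplane(w,(287,193),.146))
o=np.array([.5623,-.0902]);L=local(P,o,np.radians(-14.6))
for i,x in enumerate([-.092,-.046,0,.046,.092]):
    m=(abs(L[...,0]-x)<.02)&(L[...,1]>.015)&(L[...,1]<.062)&(P[...,2]>.045)&(P[...,2]<.08)
    if m.sum()>30: l=L[m]; print(i+1,m.sum(),np.polyfit(l[:,1]-.04,(l[:,0]-x)*1e3,1),P[m][:,2].max())
E
```

```text
440 [ 0.46864636 -0.11238068  0.13906258] [ 0.46664138 -0.11212405  0.13258036] 286.33181818181816 202.97272727272727
298 [ 0.46712912 -0.1122708   0.14280806]
pivot [[ 0.55625238 -0.12646208  0.106     ]] [[ 0.47818206 -0.11374315  0.146     ]]
1 693 [-9.58005099  3.30949242] 0.06403436305701746
2 738 [-10.01716269   2.36300766] 0.06350651210561198
3 755 [-7.20529862  1.50863072] 0.0642460517650415
4 730 [-7.55606633  0.59650208] 0.06396184660503562
5 49 [-29.49450077  -6.08615152] 0.0596411938586609
```

To row units: 0.12 m / 0.8 = 0.15, 0.09 m / 0.8 = 0.1125.

>>> drive_effector(increments={"tx": [0.0034,0.0034,0.0034,0.0034,0.0034,0.0034,0.0034,0.0034,0.0034,0.0034],"ty": [0.0028,0.0028,0.0028,0.0028,0.0028,0.0028,0.0028,0.0028,0.0028,0.0028],"tz": [0.0375,0.075,0.1125,0.15,0.15,0.15,0.15,0.15,0.15,0.15],"turn": [0,0,0,0,0,0,0,0,0,0],"finger_gap": [0.45,0.45,0.45,0.45,0.45,0.0,0.0,0.0,0.0,0.0]}, force=30)

```text
t: 3.15
tcp_pos: [0.4684, -0.112, 0.1342]
tool_rot: [0.999, -0.045, 0.001, 0.0]
force: [-0.1, -0.7, 0.1]
finger_gap: 0.171
gripper_force: 30.0
```

```bash
python3 - <<'E'
from h import *
s=readout.sense(); R=Rn.from_quat(s['tool_rot']).as_matrix(); p=np.array(s['tcp_pos'])[:2]
# arc centre along measured lever; pivot
c=np.array([.555,-.1245]); r=.09; a0=np.arctan2(*(p-c)[::-1]); print('lev',np.degrees(a0)-165.4,np.linalg.norm(p-c))
a1=np.radians(165.4)+1.57
for k in range(1,13):
    a=a0+((a1-a0)%(2*np.pi))*k/12; q=c+r*np.array([np.cos(a),np.sin(a)])-p
    print(totool([*q,0],s)[:2], round(-((a1-a0)%(2*np.pi))*k/12,3))
E
```

```text
lev 6.366004530525345 0.08753804937074111
[-0.0024  0.0108] -0.122
[-0.001   0.0216] -0.243
[0.0018 0.0322] -0.365
[0.0057 0.0424] -0.486
[0.0109 0.052 ] -0.608
[0.0172 0.061 ] -0.729
[0.0246 0.0691] -0.851
[0.0329 0.0762] -0.973
[0.042  0.0823] -1.094
[0.0517 0.0872] -1.216
[0.062 0.091] -1.337
[0.0727 0.0934] -1.459
```

To row units: 0.061 m / 0.8 = 0.0763, 0.052 m / 0.8 = 0.065, -0.73 rad / 3.1416 = -0.2324.

>>> drive_effector(increments={"tx": [-0.0013,0,0.0025,0.0075,0.0138,0.0213],"ty": [0.0135,0.027,0.04,0.0525,0.065,0.0763],"tz": [0,0,0,0,0,0],"turn": [-0.0382,-0.0764,-0.1146,-0.1528,-0.191,-0.2324],"finger_gap": [0,0,0,0,0,0]})

```text
t: 3.75
tcp_pos: [0.4813, -0.1735, 0.1343]
tool_rot: [0.949, 0.316, 0.003, 0.0]
force: [7.6, 7.3, -1.7]
finger_gap: 0.174
gripper_force: 29.9
```

>>> drive_effector(increments={"tx": [0],"ty": [0],"tz": [0],"turn": [0],"finger_gap": [0]}, only="tcp|force")

```text
tcp_pos: [0.482, -0.1746, 0.1342]
force: [5.6, 6.0, 0.7]
gripper_force: 30.0
```

```bash
cat > arc.py <<'E'
from h import *
import sys
goal=float(sys.argv[1]); n=int(sys.argv[2]); c=np.array([.556,-.1225]); r=.0893
s=readout.sense(); p=np.array(s['tcp_pos'])[:2]; a0=np.arctan2(*(p-c)[::-1])%(2*np.pi); a1=np.radians(165.4)+goal
print('lever now',a0-np.radians(165.4), np.linalg.norm(p-c))
for k in range(1,n+1):
    a=a0+(a1-a0)*k/n; print(totool([*(c+r*np.array([np.cos(a),np.sin(a)])-p),0],s)[:2], round(-(a1-a0)*k/n,3))
E
python3 arc.py 1.585 7
```

```text
lever now 0.8683216752560297 0.09048257640291162
[0.0014 0.0092] -0.102
[0.0026 0.0182] -0.205
[0.0047 0.0271] -0.307
[0.0076 0.0358] -0.41
[0.0115 0.0441] -0.512
[0.0162 0.0519] -0.614
[0.0216 0.0592] -0.717
```

To row units: 0.059 m / 0.8 = 0.0738, 0.052 m / 0.8 = 0.065, -0.717 rad / 3.1416 = -0.2282.

>>> drive_effector(increments={"tx": [0.0018,0.0038,0.0063,0.0095,0.0144,0.02,0.027,0.027],"ty": [0.0113,0.0225,0.0338,0.045,0.055,0.065,0.0738,0.0738],"tz": [0,0,0,0,0,0,0,0],"turn": [-0.0318,-0.0637,-0.0955,-0.1305,-0.1623,-0.1942,-0.2282,-0.2282],"finger_gap": [0,0,0,0,0,0,0,0]})

```text
t: 4.65
tcp_pos: [0.5324, -0.2103, 0.1342]
tool_rot: [0.778, 0.628, -0.001, 0.002]
force: [-3.2, -4.8, 3.0]
finger_gap: 0.179
gripper_force: 30.2
```

```bash
python3 arc.py 1.57 1
```

```text
lever now 1.562892659881428 0.09094274613480481
[0.0016 0.0007] -0.007
```

To row units: -0.11 m / 0.8 = -0.1375, -0.08 m / 0.8 = -0.1.

>>> drive_effector(increments={"tx": [0,0,0,0,0,0,0],"ty": [0,0,0,0,0,0,0],"tz": [0,0,0,-0.05,-0.1,-0.1375,-0.1375],"turn": [0,0,0,0,0,0,0],"finger_gap": [0.45,0.45,0.45,0.45,0.45,0.45,0.45]})

```text
t: 5.35
tcp_pos: [0.5341, -0.2095, 0.248]
tool_rot: [0.779, 0.627, 0.002, 0.005]
force: [0.3, -0.0, 0.5]
finger_gap: 0.45
gripper_force: 0.0
```

```bash
python3 - <<'E'
from h import *
w=snap('wrist','w1.png');P=wcloud(w);print(totool([1,0,0]),totool([0,1,0]))
m=(P[...,2]>.12)&(P[...,2]<.16)&(np.hypot(P[...,0]-.532,P[...,1]+.21)<.03); t=m&(P[...,2]>.14); print(m.sum(),(P[m].min(0)+P[m].max(0))/2,P[t].mean(0) if t.any() else 0)
E
```

```text
[0.2136 0.9769 0.0045] [ 0.9769 -0.2136 -0.0025]
466 [ 0.5321019  -0.21274808  0.13268077] [ 0.53227961 -0.21258774  0.14284107]
```

View pics/w1.png

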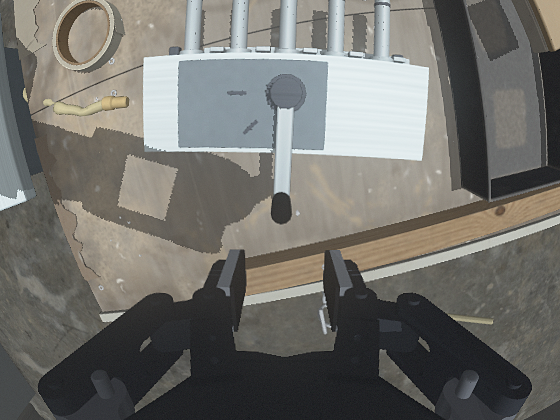

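```bash
cat > go.py <<'E'
from h import *
import sys
# go.py f|c lx ly z : shift and turn from present pose so grasp axis sits at local point of fixture/cradle
FO,FY=np.array([.5623,-.0902]),np.radians(-14.6)
try: CO,CY=np.load('/tmp/cr.npy')[:2],np.load('/tmp/cr.npy')[2]
except Exception: CO,CY=np.array([.5275,.2395]),np.radians(11.55)
k,lx,ly,z=sys.argv[1],*map(float,sys.argv[2:5]); o,y=(FO,FY) if k=='f' else (CO,CY)
s=readout.sense(); p=np.array([*world([lx/1e3,ly/1e3],o,y),z/1e3]); d=p-np.array(s['tcp_pos'])
R=Rn.from_quat(s['tool_rot']).as_matrix(); a=np.arctan2(R[1,1],R[0,1])
print('target',p.round(4),'tool shift',totool(d,s),'turn',round(-((y-a+np.pi/2)%np.pi-np.pi/2),3),'fx axes in tool: x',totool([np.cos(y),np.sin(y),0],s)[:2],'y',totool([-np.sin(y),np.cos(y),0],s)[:2],'F local',local(np.array(s['force'])[:2],np.zeros(2),y).round(1),s['force'][2].round(1))
E
for i in -92 92; do python3 go.py f $i 51 58; done
```

```text
target [ 0.4861 -0.0177  0.058 ] tool shift [ 0.177  -0.0873  0.1869] turn 0.04 fx axes in tool: x [-0.0395  0.9992] y [0.9992 0.0395] F local [-0.1  0.2] -0.5
target [ 0.6642 -0.064   0.058 ] tool shift [0.1697 0.0966 0.1878] turn 0.04 fx axes in tool: x [-0.0395  0.9992] y [0.9992 0.0395] F local [-0.1  0.2] -0.5
```

To row units: 0.177 m / 0.8 = 0.2213, 0.09 m / 0.8 = 0.1125, 0.04 rad / 3.1416 = 0.0127.

>>> drive_effector(increments={"tx": [0.0563,0.1125,0.1688,0.2213,0.2213,0.2213],"ty": [-0.0275,-0.055,-0.0825,-0.1091,-0.1091,-0.1091],"tz": [0,0,0.0375,0.075,0.1125,0.1125],"turn": [0.0127,0.0127,0.0127,0.0127,0.0127,0.0127],"finger_gap": [0.4,0.4,0.4,0.4,0.4,0.4]}, force=40)

```text
t: 6.0
tcp_pos: [0.4785, -0.0138, 0.1488]
tool_rot: [0.79, 0.613, -0.004, -0.006]
force: [-0.6, 0.3, -0.4]
finger_gap: 0.398
gripper_force: 0.0
```

```bash
python3 - <<'E'
from h import *
w=snap('wrist','w2.png');P=wcloud(w)
o=np.array([.5623,-.0902]);L=local(P,o,np.radians(-14.6))
for i,x in enumerate([-.092,-.046,0,.046,.092]):
    m=(abs(L[...,0]-x)<.02)&(L[...,1]>.015)&(L[...,1]<.062)&(P[...,2]>.05)&(P[...,2]<.07)
    if m.sum()>30: l=L[m]; print(i+1,m.sum(),np.polyfit(l[:,1]-.04,(l[:,0]-x)*1e3,1),P[m][:,2].max(),l[:,1].max())
E
python3 go.py f -92 51 58
```

```text
1 1377 [-4.09364656  1.59546723] 0.06411904245256841 0.06188645717522314
2 1259 [-10.49199926   0.25110643] 0.06361502505213944 0.06195780356492363
3 1178 [-11.23259009  -0.60997119] 0.06402763699486505 0.06197432341339876
4 1039 [-6.3725035  -1.60482468] 0.0638820927214735 0.06197252060415437
5 887 [-6.17003287 -2.32648993] 0.06351980908764912 0.06196611621756931
target [ 0.4861 -0.0177  0.058 ] tool shift [-0.0008  0.0059  0.0928] turn 0.002 fx axes in tool: x [-0.0016  1.    ] y [1.     0.0016] F local [ 0.4 -0.2] -0.2
```

View pics/w2.png

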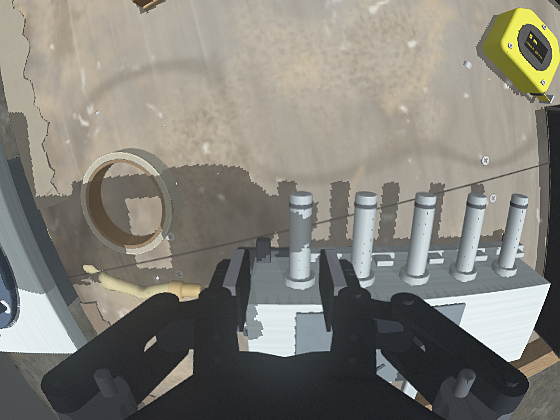

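To row units: 0.092 m / 0.8 = 0.115, 0.085 m / 0.8 = 0.1063.

>>> drive_effector(increments={"tx": [0,0,0,0,0,0],"ty": [0.0075,0.0075,0.0075,0.0075,0.0075,0.0075],"tz": [0.0375,0.075,0.1063,0.115,0.115,0.115],"turn": [0,0,0,0,0,0],"finger_gap": [0.4,0.4,0.4,0.4,0.4,0.4]})

```text
t: 6.65
tcp_pos: [0.4912, -0.0193, 0.0625]
tool_rot: [0.792, 0.611, 0.001, 0.001]
force: [-0.1, 0.2, -0.3]
finger_gap: 0.401
gripper_force: 0.0
```

```bash
python3 go.py f -92 51 58
```

```text
target [ 0.4861 -0.0177  0.058 ] tool shift [ 0.0004 -0.0053  0.0045] turn -0.001 fx axes in tool: x [0.0011 1.    ] y [ 1.     -0.0011] F local [-0.1  0.1] -0.3
```

>>> drive_effector(increments={"tx": [0,0,0,0,0],"ty": [0,0,0,0,0],"tz": [0,0,0,0,0],"turn": [0,0,0,0,0],"finger_gap": [0,0,0,0,0]}, force=40)

```text
t: 7.15
tcp_pos: [0.4898, -0.0185, 0.0617]
tool_rot: [0.791, 0.611, -0.0, -0.0]
force: [-2.7, -0.2, 3.7]
finger_gap: 0.168
gripper_force: 39.1
```

```bash
python3 go.py f -92 51 58
```

```text
target [ 0.4861 -0.0177  0.058 ] tool shift [-0.0001 -0.0037  0.0037] turn -0.0 fx axes in tool: x [1.e-04 1.e+00] y [ 1.e+00 -1.e-04] F local [-2.6 -0.8] 3.7
```

To row units: -0.0015 m / 0.8 = -0.0019, -0.001 m / 0.8 = -0.0013.

>>> drive_effector(increments={"tx": [0,0],"ty": [-0.0019,-0.0019],"tz": [-0.0013,-0.0013],"turn": [0,0],"finger_gap": [0,0]})

```text
t: 7.35
tcp_pos: [0.4893, -0.0183, 0.0625]
tool_rot: [0.791, 0.612, 0.001, 0.001]
force: [0.5, -1.3, 0.6]
finger_gap: 0.17
gripper_force: 28.4
```

```bash
python3 go.py f -92 51 58
```

```text
target [ 0.4861 -0.0177  0.058 ] tool shift [-0.0002 -0.0033  0.0045] turn 0.0 fx axes in tool: x [-1.e-04  1.e+00] y [1.e+00 2.e-04] F local [ 0.8 -1.1] 0.6
```

>>> drive_effector(increments={"tx": [0.01,0.02,0.03],"ty": [0,0,0],"tz": [0,0,0],"turn": [0,0,0],"finger_gap": [0,0,0]})

```text
t: 7.65
tcp_pos: [0.4948, 0.0059, 0.0622]
tool_rot: [0.791, 0.612, 0.0, 0.0]
force: [0.2, -0.6, -0.0]
finger_gap: 0.17
gripper_force: 40.6
```

```bash
python3 go.py f -92 51 58
```

```text
target [ 0.4861 -0.0177  0.058 ] tool shift [-0.025  -0.0025  0.0042] turn 0.0 fx axes in tool: x [-1.e-04  1.e+00] y [1.e+00 1.e-04] F local [ 0.3 -0.6] -0.0
```

To row units: -0.08 m / 0.8 = -0.1, 0.012 m / 0.8 = 0.015.

```bash
sed -i 's/.5623,-.0902/.5649,-.0909/' go.py
```

>>> drive_effector(increments={"tx": [0.015,0.03,0.045,0.06,0.075,0.09,0.0975,0.0975,0.0975,0.0975,0.0975],"ty": [0,0,0,0,0,0,0,0,0,0,0],"tz": [0,0,0,0,0,0,0,-0.025,-0.0625,-0.1,-0.1],"turn": [0,0,0,0,0,0,0,0,0,0,0],"finger_gap": [0,0,0,0,0,0,0,0,0,0,0]})

```text
t: 8.75
tcp_pos: [0.5167, 0.0808, 0.1456]
tool_rot: [0.791, 0.611, 0.003, 0.003]
force: [-0.3, 0.3, -1.3]
finger_gap: 0.173
gripper_force: 40.6
```

```bash
python3 go.py f -92 51 58; python3 - <<'E'
from h import *
d=snap('top','t1.png'); print(cradle(d)[0]); w=snap('wrist','w3.png')
E
```

```text
target [ 0.4887 -0.0184  0.058 ] tool shift [-0.1031 -0.0027  0.0875] turn -0.0 fx axes in tool: x [2.e-04 1.e+00] y [ 1.e+00 -2.e-04] F local [-0.4  0.2] -1.3
((527.357177734375, 239.393310546875), (271.7776184082031, 70.2450942993164), 11.571868896484375)
```

View pics/w3.png

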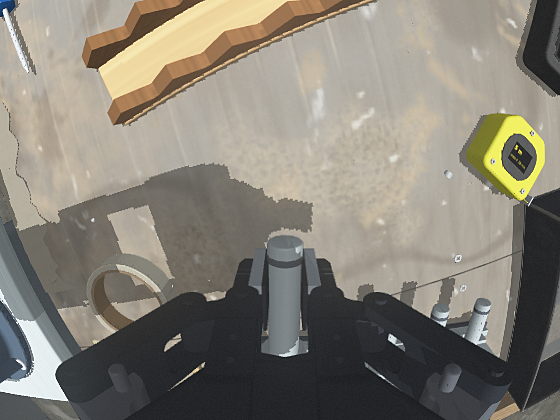

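```bash
python3 -c "
import numpy as np; np.save('/tmp/cr.npy',[.5289,.2394,np.radians(11.57)])"; python3 go.py c -92 57 145
```

```text
target [0.4273 0.2768 0.145 ] tool shift [ 0.1678 -0.1337 -0.0024] turn -0.457 fx axes in tool: x [0.4414 0.8973] y [ 0.8973 -0.4414] F local [-0.2 -0.8] -1.0
```

To row units: 0.168 m / 0.8 = 0.21, 0.144 m / 0.8 = 0.18, -0.457 rad / 3.1416 = -0.1455.

>>> drive_effector(increments={"tx": [0.03,0.06,0.09,0.12,0.15,0.18,0.21,0.21,0.21,0.21],"ty": [-0.0238,-0.0475,-0.0713,-0.095,-0.1188,-0.1425,-0.1671,-0.1671,-0.1671,-0.1671],"tz": [0,0,0,0,0,0,0,0,0,0],"turn": [-0.0207,-0.0414,-0.0621,-0.0828,-0.1035,-0.1241,-0.1455,-0.1455,-0.1455,-0.1455],"finger_gap": [0,0,0,0,0,0,0,0,0,0]}, force=50)

```text
t: 9.85
tcp_pos: [0.4271, 0.2761, 0.1415]
tool_rot: [0.633, 0.774, -0.001, -0.0]
force: [-0.1, 0.0, -1.5]
finger_gap: 0.162
gripper_force: 49.9
```

```bash
python3 go.py c -92 57 45;python3 - <<'E'
from h import *
w=snap('wrist','w4.png');P=wcloud(w)
m=(P[...,2]>.006)&(P[...,2]<.06)&(P[...,0]>.36)&(P[...,0]<.7)&(P[...,1]>.17)&(P[...,1]<.34); print(m.sum(), cv2.minAreaRect((P[m][:,:2]*1000).astype(np.float32)))
E
```

```text
target [0.4273 0.2768 0.045 ] tool shift [0.0007 0.0005 0.0965] turn -0.001 fx axes in tool: x [0.001 1.   ] y [ 1.    -0.001] F local [-0.1  0.1] -1.5
16794 ((548.4876098632812, 245.91714477539062), (315.0061950683594, 71.76533508300781), 11.519639015197754)
```

View pics/w4.png

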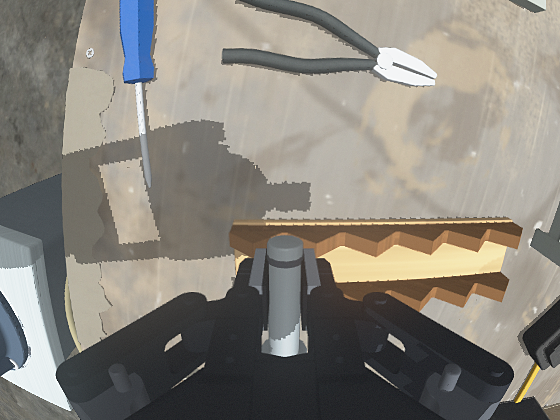

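```bash
python3 - <<'E'
from h import *
w=load('wrist'); c=np.load('/tmp/cr.npy')
im=w['pixels'];P=wcloud(w); L=local(P,c[:2],c[2])*1e3
# profile of ridge heights on the far rail outer (+y) 
m=(abs(L[...,1]-28)<7)&(P[...,2]>.01)&(P[...,2]<.055)
for x in range(-140,141,6):
    k=m&(abs(L[...,0]-x)<3)
    if k.sum()>5: print(x,k.sum(),(np.percentile(P[k][:,2],95)*1e3).round(1),end=' | ')
print()
for uv,h in(((230,224),.048),((521,224),.048),((522,224),.03)): print(local(wplane(w,uv,h),c[:2],c[2])*1e3)
E
```

```text
-134 75 32.9 | -128 113 38.9 | -122 134 44.7 | -116 143 48.5 | -110 111 44.6 | -104 65 39.7 | -98 38 31.3 | -92 40 27.9 | -86 40 32.7 | -80 69 40.5 | -74 106 45.5 | -68 146 48.1 | -62 121 42.7 | -56 104 36.9 | -50 88 31.3 | -44 109 30.6 | -38 144 37.2 | -32 139 43.1 | -26 150 48.4 | -20 95 47.3 | -14 96 41.1 | -8 85 35.4 | -2 93 28.9 | 4 146 33.2 | 10 135 39.1 | 16 161 45.4 | 22 120 48.4 | 28 51 44.7 | 34 49 39.8 | 40 45 33.2 | 46 94 30.0 | 52 131 35.3 | 58 137 41.3 | 64 145 47.4 | 70 66 48.0 | 76 31 43.1 | 82 26 37.2 | 88 37 30.2 | 94 95 32.1 | 100 121 37.4 | 106 119 43.4 | 112 113 48.5 | 118 20 44.7 | 124 17 38.3 | 130 10 34.1 | 
[[-131.12901337   49.97927333]]
[[112.41752362  46.85166085]]
[[131.00136232  39.70097007]]
```

To row units: 0.095 m / 0.8 = 0.1188, 0.092 m / 0.8 = 0.115.

>>> drive_effector(increments={"tx": [0.0009,0.0009,0.0009,0.0009,0.0009,0.0009,0.0009],"ty": [0.0006,0.0006,0.0006,0.0006,0.0006,0.0006,0.0006],"tz": [0.0313,0.0625,0.0875,0.1063,0.115,0.1188,0.1188],"turn": [0,0,0,0,0,0,0],"finger_gap": [0,0,0,0,0,0,0]})

```text
t: 10.6
tcp_pos: [0.428, 0.2773, 0.0473]
tool_rot: [0.633, 0.774, -0.0, 0.0]
force: [0.7, -0.1, 0.0]
finger_gap: 0.166
gripper_force: 49.9
```

```bash
python3 go.py c -92 57 44
```

```text
target [0.4273 0.2768 0.044 ] tool shift [-0.0003 -0.0007  0.0033] turn -0.001 fx axes in tool: x [9.e-04 1.e+00] y [ 1.e+00 -9.e-04] F local [ 0.7 -0.2] 0.0
```

To row units: 0.003 m / 0.8 = 0.0038, 0.0015 m / 0.8 = 0.0019.

>>> drive_effector(increments={"tx": [0,0,0],"ty": [0,0,0],"tz": [0.0019,0.0038,0.0038],"turn": [0,0,0],"finger_gap": [0,0,0]})

```text
t: 10.9
tcp_pos: [0.427, 0.2775, 0.045]
tool_rot: [0.632, 0.775, -0.0, -0.0]
force: [-2.1, -0.6, 4.8]
finger_gap: 0.168
gripper_force: 50.5
```

>>> drive_effector(increments={"tx": [0,0,0,0,0,0,0,0],"ty": [0,0,0,0,0,0,0,0],"tz": [0,0,0,-0.0375,-0.075,-0.125,-0.125,-0.125],"turn": [0,0,0,0,0,0,0,0],"finger_gap": [0.4,0.4,0.4,0.4,0.4,0.4,0.4,0.4]})

```text
t: 11.7
tcp_pos: [0.4282, 0.2779, 0.1451]
tool_rot: [0.632, 0.775, 0.001, 0.001]
force: [0.8, -0.3, 0.6]
finger_gap: 0.398
gripper_force: 0.0
```

```bash
python3 go.py f -46 51 150;  python3 - <<'E'
from h import *
w=snap('wrist','w5.png')
E
```

```text
target [ 0.5332 -0.03    0.15  ] tool shift [-0.3227  0.0412 -0.0049] turn 0.457 fx axes in tool: x [-0.4412  0.8974] y [0.8974 0.4411] F local [ 0.9 -0.1] 0.6
```

View pics/w5.png

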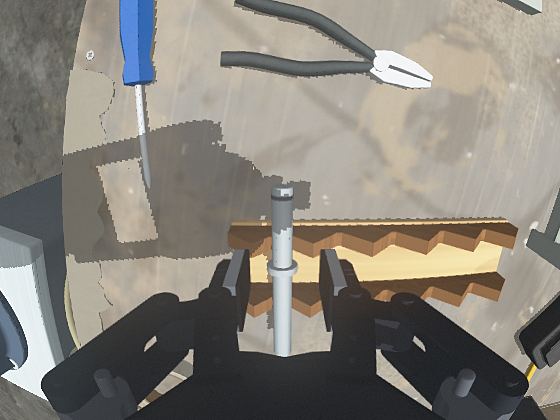

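To row units: -0.3227 m / 0.8 = -0.4034, 0.0412 m / 0.8 = 0.0515, 0.457 rad / 3.1416 = 0.1455.

>>> drive_effector(increments={"tx": [-0.05,-0.1,-0.15,-0.2,-0.25,-0.3,-0.35,-0.4034,-0.4034,-0.4034,-0.4034,-0.4034],"ty": [0.0063,0.0125,0.0188,0.025,0.0313,0.0375,0.0438,0.0515,0.0515,0.0515,0.0515,0.0515],"tz": [0,0,0,0,0,0,0,0,0.025,0.0375,0.0375,0.0375],"turn": [0.0191,0.0382,0.0573,0.0764,0.0955,0.1146,0.1337,0.1455,0.1455,0.1455,0.1455,0.1455],"finger_gap": [0.4,0.4,0.4,0.4,0.4,0.4,0.4,0.4,0.4,0.4,0.4,0.4]})

```text
t: 12.95
tcp_pos: [0.5315, -0.0291, 0.1133]
tool_rot: [0.791, 0.612, -0.001, -0.001]
force: [1.6, 0.1, -0.0]
finger_gap: 0.405
gripper_force: 0.0
```

```bash
python3 go.py f -46 51 60
```

```text
target [ 0.5332 -0.03    0.06  ] tool shift [-0.0004  0.0021  0.0533] turn 0.001 fx axes in tool: x [-0.0012  1.    ] y [1.     0.0012] F local [1.5 0.5] -0.0
```

Units first: shifts go in shares of 0.8 m and turns go in shares of pi rad. So 0.051 m / 0.8 = 0.0638, 0.04 m / 0.8 = 0.05.

>>> drive_effector(increments={"tx": [0,0,0,0,0],"ty": [0.0025,0.0025,0.0025,0.0025,0.0025],"tz": [0.025,0.05,0.0638,0.0638,0.0638],"turn": [0,0,0,0,0],"finger_gap": [0.4,0.4,0.4,0.4,0.4]})

```text
t: 13.45
tcp_pos: [0.5348, -0.0303, 0.0637]
tool_rot: [0.791, 0.612, 0.0, 0.0]
force: [-0.4, -0.1, 0.9]
finger_gap: 0.401
gripper_force: 0.0
```

```bash
python3 go.py f -46 51 60
```

```text
target [ 0.5332 -0.03    0.06  ] tool shift [-0.0001 -0.0016  0.0037] turn 0.001 fx axes in tool: x [-6.e-04  1.e+00] y [1.e+00 6.e-04] F local [-0.4 -0.2] 0.9
```

>>> drive_effector(increments={"tx": [0,0,0,0,0],"ty": [0,0,0,0,0],"tz": [0,0,0,0,0],"turn": [0,0,0,0,0],"finger_gap": [0,0,0,0,0]}, force=50)

```text
t: 13.95
tcp_pos: [0.5342, -0.0304, 0.0636]
tool_rot: [0.791, 0.611, -0.0, -0.0]
force: [-2.2, 2.9, 2.9]
finger_gap: 0.166
gripper_force: 48.8
```

```bash
python3 go.py f -46 51 60
```

```text
target [ 0.5332 -0.03    0.06  ] tool shift [ 0.0002 -0.001   0.0036] turn -0.001 fx axes in tool: x [6.e-04 1.e+00] y [ 1.e+00 -6.e-04] F local [-2.8  2.2] 2.9
```

To row units: 0.03 m / 0.8 = 0.0375, -0.0007 m / 0.8 = -0.0009.

>>> drive_effector(increments={"tx": [0,0.01,0.0225,0.0375],"ty": [-0.0013,-0.0013,-0.0013,-0.0013],"tz": [-0.0009,-0.0009,-0.0009,-0.0009],"turn": [0,0,0,0],"finger_gap": [0,0,0,0]})

```text
t: 14.35
tcp_pos: [0.542, -0.001, 0.064]
tool_rot: [0.791, 0.611, 0.0, 0.001]
force: [0.1, -0.5, 0.2]
finger_gap: 0.163
gripper_force: 48.6
```

```bash
python3 go.py f -46 51 60
```

```text
target [ 0.5332 -0.03    0.06  ] tool shift [-0.0302 -0.0012  0.004 ] turn -0.0 fx axes in tool: x [4.e-04 1.e+00] y [ 1.e+00 -4.e-04] F local [ 0.2 -0.5] 0.2
```

>>> drive_effector(increments={"tx": [0.015,0.03,0.045,0.06,0.075,0.0875,0.0875],"ty": [0,0,0,0,0,0,0],"tz": [0,0,0,0,0,0,0],"turn": [0,0,0,0,0,0,0],"finger_gap": [0,0,0,0,0,0,0]})

```text
t: 15.05
tcp_pos: [0.5592, 0.0678, 0.0639]
tool_rot: [0.791, 0.612, 0.0, 0.0]
force: [0.1, 0.3, -1.5]
finger_gap: 0.162
gripper_force: 48.6
```

```bash
python3 go.py f -46 51 60
```

```text
target [ 0.5332 -0.03    0.06  ] tool shift [-0.1011 -0.0006  0.0039] turn 0.002 fx axes in tool: x [-0.0015  1.    ] y [1.     0.0015] F local [0.  0.3] -1.5
```

>>> drive_effector(increments={"tx": [0,0,0,0],"ty": [0,0,0,0],"tz": [-0.025,-0.0625,-0.1,-0.1],"turn": [0,0,0,0],"finger_gap": [0,0,0,0]})

```text
t: 15.45
tcp_pos: [0.5615, 0.0658, 0.1477]
tool_rot: [0.791, 0.611, 0.003, 0.003]
force: [-0.2, -0.6, -1.9]
finger_gap: 0.165
gripper_force: 49.0
```

```bash
python3 - <<'E'
from h import *
d=snap('top'); print(cradle(d)[0]); w=snap('wrist','w6.png')
E
python3 go.py c -46 57 142
```

```text
((548.2523803710938, 242.39175415039062), (231.2077178955078, 79.49877166748047), 14.817660331726074)
target [0.4724 0.286  0.142 ] tool shift [ 0.191  -0.1393  0.0023] turn -0.457 fx axes in tool: x [0.4416 0.8972] y [ 0.8972 -0.4416] F local [0.3 0.8] -2.0
```

```bash
cat > cr.py <<'E'
from h import *
import sys
def prof(P,c,hs):
    L=local(P,c[:2],c[2])*1e3; z=P[...,2]*1e3
    wood=(hs[...,1]>70)&(hs[...,0]<25)&(z>6)&(z<58)
    best=None
    pts=[]
    m=wood&(abs(L[...,0])<170)&(abs(L[...,1])<80)
    return L[m],z[m]
c=np.load('/tmp/cr.npy')
for n in sys.argv[1:]:
    w=snap(n); P=wcloud(w) if n=='wrist' else cloud(w); hs=cv2.cvtColor(w['pixels'],cv2.COLOR_RGB2HSV)
    l,z=prof(P,c,hs); hi=z>38
    print(n,len(l),'all',[np.round(v,1) for v in cv2.minAreaRect(l.astype(np.float32))])
    # comb phase: ridge peaks at x=-115..115 step 46
    for sgn in(-1,1):
        k=(abs(l[:,1]-28*sgn)<10)&(z>30); 
        if k.sum()<30: continue
        best=max(np.arange(-23,23,.5),key=lambda s:np.corrcoef(z[k],-abs((l[k,0]-s)%46-23))[0,1])
        print(' rail',sgn,'phase',best,'n',k.sum(),'ymid',np.percentile(l[k,1],[5,95]).round(1),'x',np.percentile(l[k,0],[1,99]).round(0))
E
python3 cr.py top wrist
```

```text
top 2521 all [array([26.2,  0.9]), array([ 68.7, 217.5]), np.float64(89.9)]
 rail -1 phase -1.5 n 407 ymid [-32.6 -21.5] x [-80. 129.]
 rail 1 phase -2.0 n 359 ymid [23.1 34.1] x [-57. 129.]
wrist 12376 all [array([-30.9,   0.3]), array([211.8,  72. ]), np.float64(0.0)]
 rail -1 phase -0.5 n 3098 ymid [-33.  -21.7] x [-127.   38.]
 rail 1 phase 0.0 n 1260 ymid [22.7 34.1] x [-130.  -38.]
```

To row units: 0.191 m / 0.8 = 0.2388, 0.168 m / 0.8 = 0.21, -0.457 rad / 3.1416 = -0.1455.

>>> drive_effector(increments={"tx": [0.03,0.06,0.09,0.12,0.15,0.18,0.21,0.2388,0.2388,0.2388,0.2388],"ty": [-0.0213,-0.0438,-0.065,-0.0875,-0.1088,-0.1313,-0.1525,-0.1738,-0.1738,-0.1738,-0.1738],"tz": [0,0,0,0,0,0,0,0,0,0,0],"turn": [-0.0191,-0.0382,-0.0573,-0.0764,-0.0955,-0.1146,-0.1337,-0.1455,-0.1455,-0.1455,-0.1455],"finger_gap": [0,0,0,0,0,0,0,0,0,0,0]})

```text
t: 16.75
tcp_pos: [0.4725, 0.2853, 0.1431]
tool_rot: [0.633, 0.775, -0.001, -0.0]
force: [0.3, 0.1, -0.8]
finger_gap: 0.166
gripper_force: 48.9
```

```bash
python3 go.py c -46 57 48; python3 cr.py wrist
```

```text
target [0.4724 0.286  0.048 ] tool shift [0.0007 0.0002 0.0951] turn -0.001 fx axes in tool: x [8.e-04 1.e+00] y [ 1.e+00 -8.e-04] F local [0.4 0. ] -0.8
wrist 15330 all [array([-0.9,  4.1]), array([ 71.8, 271.7]), np.float64(89.0)]
 rail -1 phase -2.0 n 1317 ymid [-30.9 -20.2] x [-115.  129.]
 rail 1 phase -1.0 n 3961 ymid [24.1 35.6] x [-130.  124.]
```

To row units: 0.097 m / 0.8 = 0.1213, 0.094 m / 0.8 = 0.1175.

>>> drive_effector(increments={"tx": [0,0,0,0,0,0,0],"ty": [-0.0013,-0.0013,-0.0013,-0.0013,-0.0013,-0.0013,-0.0013],"tz": [0.0313,0.0625,0.0875,0.1063,0.1175,0.1213,0.1213],"turn": [0,0,0,0,0,0,0],"finger_gap": [0,0,0,0,0,0,0]})

```text
t: 17.5
tcp_pos: [0.4723, 0.2855, 0.0473]
tool_rot: [0.632, 0.775, 0.0, 0.0]
force: [0.3, 0.1, -1.1]
finger_gap: 0.161
gripper_force: 49.1
```

>>> drive_effector(increments={"tx": [0,0],"ty": [0,0],"tz": [0.0019,0.0019],"turn": [0,0],"finger_gap": [0,0]})

```text
t: 17.7
tcp_pos: [0.4721, 0.2859, 0.0466]
tool_rot: [0.632, 0.775, 0.001, 0.001]
force: [0.3, -2.6, 4.3]
finger_gap: 0.164
gripper_force: 49.5
```

>>> drive_effector(increments={"tx": [0,0,0,0,0,0,0,0],"ty": [0,0,0,0,0,0,0,0],"tz": [0,0,0,-0.0375,-0.075,-0.125,-0.125,-0.125],"turn": [0,0,0,0,0,0,0,0],"finger_gap": [0.4,0.4,0.4,0.4,0.4,0.4,0.4,0.4]})

```text
t: 18.5
tcp_pos: [0.4719, 0.2863, 0.1464]
tool_rot: [0.632, 0.775, 0.001, 0.001]
force: [0.3, 0.7, -0.3]
finger_gap: 0.399
gripper_force: 0.0
```

```bash
python3 go.py f 0 51 115;  python3 - <<'E'
from h import *
w=snap('wrist','w7.png')
E
```

```text
target [ 0.5778 -0.0415  0.115 ] tool shift [-0.3424  0.0378  0.0314] turn 0.457 fx axes in tool: x [-0.4412  0.8974] y [0.8974 0.4412] F local [0.1 0.8] -0.3
```

View pics/w7.png

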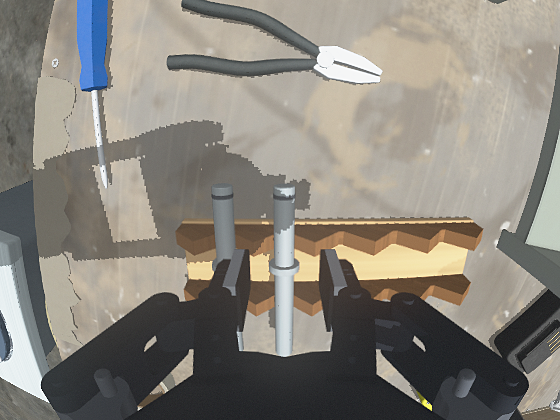

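To row units: -0.3424 m / 0.8 = -0.428, -0.32 m / 0.8 = -0.4, 0.457 rad / 3.1416 = 0.1455.

>>> drive_effector(increments={"tx": [-0.05,-0.1,-0.15,-0.2,-0.25,-0.3,-0.35,-0.4,-0.428,-0.428,-0.428,-0.428],"ty": [0.0063,0.0125,0.0188,0.025,0.03,0.035,0.04,0.045,0.0469,0.0469,0.0469,0.0469],"tz": [0,0,0,0,0,0,0,0,0.025,0.0375,0.0375,0.0375],"turn": [0.0191,0.0382,0.0573,0.0764,0.0955,0.1146,0.1337,0.1455,0.1455,0.1455,0.1455,0.1455],"finger_gap": [0.4,0.4,0.4,0.4,0.4,0.4,0.4,0.4,0.4,0.4,0.4,0.4]})

```text
t: 19.75
tcp_pos: [0.5756, -0.0405, 0.1143]
tool_rot: [0.791, 0.612, -0.001, -0.002]
force: [-0.7, -0.4, 0.3]
finger_gap: 0.401
gripper_force: 0.0
```

```bash
python3 go.py f 0 51 61
```

```text
target [ 0.5778 -0.0415  0.061 ] tool shift [-0.0004  0.0026  0.0533] turn 0.001 fx axes in tool: x [-8.e-04  1.e+00] y [1.e+00 8.e-04] F local [-0.6 -0.6] 0.3
```

To row units: 0.051 m / 0.8 = 0.0638, 0.04 m / 0.8 = 0.05.

>>> drive_effector(increments={"tx": [0,0,0,0,0],"ty": [0,0,0,0,0],"tz": [0.025,0.05,0.0638,0.0638,0.0638],"turn": [0,0,0,0,0],"finger_gap": [0.4,0.4,0.4,0.4,0.4]})

```text
t: 20.25
tcp_pos: [0.5772, -0.0413, 0.0649]
tool_rot: [0.791, 0.612, 0.0, 0.0]
force: [-0.3, -0.4, -0.6]
finger_gap: 0.402
gripper_force: 0.0
```

```bash
python3 go.py f 0 51 60
```

```text
target [ 0.5778 -0.0415  0.06  ] tool shift [-0.0001  0.0007  0.0049] turn 0.001 fx axes in tool: x [-9.e-04  1.e+00] y [1.e+00 9.e-04] F local [-0.2 -0.5] -0.6
```

>>> drive_effector(increments={"tx": [0,0,0,0,0],"ty": [0,0,0,0,0],"tz": [0,0,0,0,0],"turn": [0,0,0,0,0],"finger_gap": [0,0,0,0,0]}, force=50)

```text
t: 20.75
tcp_pos: [0.5776, -0.0419, 0.065]
tool_rot: [0.791, 0.611, 0.001, 0.001]
force: [0.7, 2.7, 1.9]
finger_gap: 0.163
gripper_force: 48.8
```

```bash
python3 go.py f 0 51 60
```

```text
target [ 0.5778 -0.0415  0.06  ] tool shift [0.0004 0.     0.005 ] turn -0.0 fx axes in tool: x [2.e-04 1.e+00] y [ 1.e+00 -2.e-04] F local [0.  2.8] 1.9
```

To row units: 0.03 m / 0.8 = 0.0375, 0.018 m / 0.8 = 0.0225.

>>> drive_effector(increments={"tx": [0.01,0.0225,0.0375],"ty": [0,0,0],"tz": [0,0,0],"turn": [0,0,0],"finger_gap": [0,0,0]})

```text
t: 21.05
tcp_pos: [0.5845, -0.0123, 0.0644]
tool_rot: [0.791, 0.611, -0.0, -0.0]
force: [-0.4, -1.1, 0.5]
finger_gap: 0.164
gripper_force: 48.8
```

```bash
python3 go.py f 0 51 60
```

```text
target [ 0.5778 -0.0415  0.06  ] tool shift [-0.03    0.0008  0.0044] turn -0.001 fx axes in tool: x [5.e-04 1.e+00] y [ 1.e+00 -5.e-04] F local [-0.1 -1.2] 0.5
```

>>> drive_effector(increments={"tx": [0.015,0.03,0.045,0.06,0.075,0.0875,0.0875],"ty": [0,0,0,0,0,0,0],"tz": [0,0,0,0,0,0,0],"turn": [0,0,0,0,0,0,0],"finger_gap": [0,0,0,0,0,0,0]})

```text
t: 21.75
tcp_pos: [0.6024, 0.0565, 0.0643]
tool_rot: [0.791, 0.612, 0.0, -0.0]
force: [0.3, 0.0, -0.5]
finger_gap: 0.161
gripper_force: 48.7
```

```bash
python3 go.py f 0 51 60
```

```text
target [ 0.5778 -0.0415  0.06  ] tool shift [-0.1011  0.0007  0.0043] turn 0.001 fx axes in tool: x [-0.0014  1.    ] y [1.     0.0014] F local [0.3 0.1] -0.5
```

>>> drive_effector(increments={"tx": [0,0,0,0,0],"ty": [0,0,0,0,0],"tz": [-0.025,-0.0625,-0.1,-0.1,-0.1],"turn": [0,0,0,0,0],"finger_gap": [0,0,0,0,0]})

```text
t: 22.25
tcp_pos: [0.6022, 0.0546, 0.1449]
tool_rot: [0.791, 0.611, 0.0, 0.0]
force: [0.5, 0.5, -1.4]
finger_gap: 0.163
gripper_force: 48.8
```

```bash
python3 cr.py top wrist
python3 go.py c 0 57 142
```

```text
top 1570 all [array([57.4,  1. ]), array([154.8,  69. ]), np.float64(0.3)]
 rail -1 phase -1.5 n 260 ymid [-32.9 -21.9] x [-15. 129.]
 rail 1 phase -2.0 n 230 ymid [23.  33.9] x [ 12. 131.]
wrist 9635 all [array([-29.4,  -3.7]), array([215.4,  79.4]), np.float64(0.0)]
 rail -1 phase 0.0 n 2651 ymid [-33.2 -21.8] x [-125.   52.]
 rail 1 phase 1.0 n 1080 ymid [22.5 33.8] x [-128.  -22.]
target [0.5175 0.2952 0.142 ] tool shift [ 0.2116 -0.1416  0.0016] turn -0.457 fx axes in tool: x [0.4416 0.8972] y [ 0.8972 -0.4416] F local [0.  0.2] -1.1
```

To row units: 0.2116 m / 0.8 = 0.2645, 0.185 m / 0.8 = 0.2313, -0.457 rad / 3.1416 = -0.1455.

>>> drive_effector(increments={"tx": [0.0325,0.0663,0.1,0.1325,0.165,0.1975,0.2313,0.2645,0.2645,0.2645,0.2645],"ty": [-0.0225,-0.0438,-0.0663,-0.0875,-0.11,-0.1325,-0.155,-0.177,-0.177,-0.177,-0.177],"tz": [0,0,0,0,0,0,0,0,0,0,0],"turn": [-0.0191,-0.0382,-0.0573,-0.0764,-0.0955,-0.1146,-0.1337,-0.1455,-0.1455,-0.1455,-0.1455],"finger_gap": [0,0,0,0,0,0,0,0,0,0,0]})

```text
t: 23.45
tcp_pos: [0.5184, 0.2944, 0.1435]
tool_rot: [0.633, 0.775, -0.001, -0.0]
force: [0.6, -0.0, -1.2]
finger_gap: 0.162
gripper_force: 48.9
```

```bash
python3 go.py c 0 57 47; python3 cr.py wrist
```

```text
target [0.5175 0.2952 0.047 ] tool shift [ 0.0011 -0.0005  0.0965] turn -0.001 fx axes in tool: x [7.e-04 1.e+00] y [ 1.e+00 -7.e-04] F local [ 0.6 -0.2] -1.2
wrist 14298 all [array([-0.5,  2.6]), array([272.3,  70.9]), np.float64(0.1)]
 rail -1 phase -0.5 n 1328 ymid [-30.3 -20.2] x [-131.  130.]
 rail 1 phase -0.5 n 3965 ymid [24.1 35.5] x [-128.  127.]
```

To row units: 0.096 m / 0.8 = 0.12, 0.093 m / 0.8 = 0.1163.

>>> drive_effector(increments={"tx": [0,0,0,0,0,0,0],"ty": [-0.0013,-0.0013,-0.0013,-0.0013,-0.0013,-0.0013,-0.0013],"tz": [0.0313,0.0625,0.0875,0.1063,0.1163,0.12,0.12],"turn": [0,0,0,0,0,0,0],"finger_gap": [0,0,0,0,0,0,0]})

```text
t: 24.2
tcp_pos: [0.5176, 0.2947, 0.0487]
tool_rot: [0.632, 0.775, -0.0, -0.0]
force: [-0.9, 0.1, -0.6]
finger_gap: 0.166
gripper_force: 49.0
```

>>> drive_effector(increments={"tx": [0,0],"ty": [0,0],"tz": [0.0019,0.0019],"turn": [0,0],"finger_gap": [0,0]})

```text
t: 24.4
tcp_pos: [0.5176, 0.295, 0.0482]
tool_rot: [0.632, 0.775, 0.0, 0.0]
force: [-1.3, -1.5, 4.4]
finger_gap: 0.165
gripper_force: 49.5
```

>>> drive_effector(increments={"tx": [0,0,0,0,0,0,0,0],"ty": [0,0,0,0,0,0,0,0],"tz": [0,0,0,-0.0375,-0.075,-0.125,-0.125,-0.125],"turn": [0,0,0,0,0,0,0,0],"finger_gap": [0.4,0.4,0.4,0.4,0.4,0.4,0.4,0.4]})

```text
t: 25.2
tcp_pos: [0.5183, 0.2954, 0.1481]
tool_rot: [0.632, 0.775, 0.001, 0.001]
force: [-0.3, -0.4, 0.1]
finger_gap: 0.403
gripper_force: 0.0
```

```bash
python3 go.py f 46 51 115;  python3 cr.py wrist;python3 - <<'E'
from h import *
w=load('wrist');cv2.imwrite('pics/w8.png',w['pixels'][:,:,::-1])
E
```

```text
target [ 0.6223 -0.0531  0.115 ] tool shift [-0.3624  0.0318  0.0331] turn 0.457 fx axes in tool: x [-0.4412  0.8974] y [0.8974 0.4412] F local [-0.2 -0.4] 0.1
wrist 15527 all [array([-0.1,  2.4]), array([ 71.3, 272.4]), np.float64(89.9)]
 rail -1 phase -0.5 n 1746 ymid [-31.3 -20.2] x [-130.  129.]
 rail 1 phase -0.5 n 4098 ymid [24.2 35.4] x [-128.  127.]
```

View pics/w8.png

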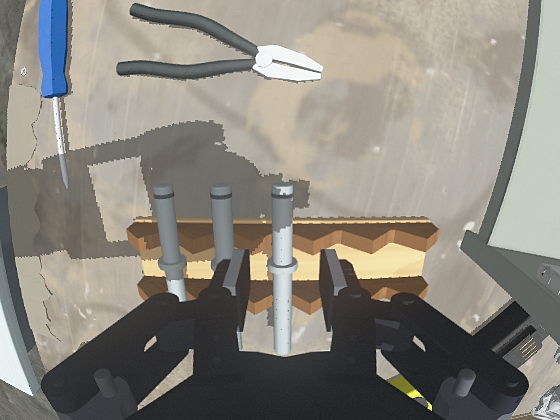

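To row units: -0.3624 m / 0.8 = -0.453, -0.26 m / 0.8 = -0.325, 0.457 rad / 3.1416 = 0.1455.

>>> drive_effector(increments={"tx": [-0.0563,-0.1125,-0.1688,-0.225,-0.275,-0.325,-0.375,-0.425,-0.453,-0.453,-0.453,-0.453],"ty": [0.005,0.01,0.015,0.02,0.025,0.03,0.0338,0.0375,0.0394,0.0394,0.0394,0.0394],"tz": [0,0,0,0,0,0,0,0,0.025,0.0413,0.0413,0.0413],"turn": [0.0191,0.0382,0.0573,0.0764,0.0955,0.1146,0.1337,0.1455,0.1455,0.1455,0.1455,0.1455],"finger_gap": [0.4,0.4,0.4,0.4,0.4,0.4,0.4,0.4,0.4,0.4,0.4,0.4]})

```text
t: 26.45
tcp_pos: [0.6197, -0.0521, 0.1126]
tool_rot: [0.791, 0.612, -0.001, -0.002]
force: [0.5, -0.8, 0.5]
finger_gap: 0.399
gripper_force: 0.0
```

```bash
python3 go.py f 46 51 61; python3 - <<'E'
from h import *
for n in('top','scene'):
    d=snap(n); P=cloud(d); z=P[...,2]
    for g,lx in((4,46),(5,92)):
        q=world(np.array([lx,57])/1e3,np.load('/tmp/cr.npy')[:2],np.load('/tmp/cr.npy')[2])
        m=(z>.06)&(z<.6)&(P[...,1]>.22)&(P[...,0]>.6); r=np.hypot(P[...,0]-q[0],P[...,1]-q[1]); r[~m]=9
        i=np.unravel_index(r.argmin(),r.shape); print(n,g,q,r.min(),P[i])
E
```

```text
target [ 0.6223 -0.0531  0.061 ] tool shift [-0.0004  0.0029  0.0516] turn 0.001 fx axes in tool: x [-8.e-04  1.e+00] y [1.e+00 8.e-04] F local [ 0.7 -0.7] 0.5
top 4 [0.56253309 0.30446777] 0.13317573450164005 [0.69519628 0.29279489 0.4684627 ]
top 5 [0.60759839 0.31369376] 0.08851638250051698 [0.69602085 0.30961706 0.4750746 ]
scene 4 [0.56253309 0.30446777] 0.13528471850610152 [0.69740078 0.29385354 0.18721143]
scene 5 [0.60759839 0.31369376] 0.09180011896723622 [0.69765256 0.295875   0.15232731]
```

>>> drive_effector(increments={"tx": [0,0,0,0,0],"ty": [0,0,0,0,0],"tz": [0.025,0.05,0.065,0.065,0.065],"turn": [0,0,0,0,0],"finger_gap": [0.4,0.4,0.4,0.4,0.4]})

```text
t: 27.05
tcp_pos: [0.6215, -0.0532, 0.0625]
tool_rot: [0.791, 0.612, 0.0, 0.0]
force: [0.2, 0.6, -0.5]
finger_gap: 0.4
gripper_force: 0.0
```

```bash
python3 go.py f 46 51 60
```

```text
target [ 0.6223 -0.0531  0.06  ] tool shift [0.0002 0.0007 0.0025] turn 0.001 fx axes in tool: x [-6.e-04  1.e+00] y [1.e+00 6.e-04] F local [0.  0.7] -0.5
```

>>> drive_effector(increments={"tx": [0,0,0,0,0],"ty": [0,0,0,0,0],"tz": [0,0,0,0,0],"turn": [0,0,0,0,0],"finger_gap": [0,0,0,0,0]}, force=50)

```text
t: 27.55
tcp_pos: [0.6219, -0.0536, 0.0626]
tool_rot: [0.791, 0.611, 0.001, 0.001]
force: [0.8, 1.4, 2.5]
finger_gap: 0.167
gripper_force: 48.8
```

```bash
python3 go.py f 46 51 60
```

```text
target [ 0.6223 -0.0531  0.06  ] tool shift [0.0006 0.0002 0.0026] turn -0.0 fx axes in tool: x [2.e-04 1.e+00] y [ 1.e+00 -2.e-04] F local [0.5 1.6] 2.5
```

To row units: 0.03 m / 0.8 = 0.0375, 0.018 m / 0.8 = 0.0225.

>>> drive_effector(increments={"tx": [0.01,0.0225,0.0375],"ty": [0,0,0],"tz": [0,0,0],"turn": [0,0,0],"finger_gap": [0,0,0]})

```text
t: 27.85
tcp_pos: [0.6287, -0.0241, 0.0619]
tool_rot: [0.791, 0.611, -0.0, -0.0]
force: [0.2, -1.6, 0.8]
finger_gap: 0.166
gripper_force: 48.8
```

```bash
python3 go.py f 46 51 60
```

```text
target [ 0.6223 -0.0531  0.06  ] tool shift [-0.0298  0.0011  0.0019] turn -0.0 fx axes in tool: x [4.e-04 1.e+00] y [ 1.e+00 -4.e-04] F local [ 0.6 -1.5] 0.8
```

>>> drive_effector(increments={"tx": [0.015,0.03,0.045,0.06,0.075,0.0875,0.0875],"ty": [0,0,0,0,0,0,0],"tz": [0,0,0,0,0,0,0],"turn": [0,0,0,0,0,0,0],"finger_gap": [0,0,0,0,0,0,0]})

```text
t: 28.55
tcp_pos: [0.6465, 0.045, 0.0618]
tool_rot: [0.791, 0.612, 0.0, -0.0]
force: [-0.9, 0.7, -1.1]
finger_gap: 0.165
gripper_force: 48.7
```

```bash
python3 go.py f 46 51 60
```

```text
target [ 0.6223 -0.0531  0.06  ] tool shift [-0.1011  0.0011  0.0017] turn 0.001 fx axes in tool: x [-0.0014  1.    ] y [1.     0.0014] F local [-1.1  0.4] -1.1
```

>>> drive_effector(increments={"tx": [0,0,0,0,0],"ty": [0,0,0,0,0],"tz": [-0.025,-0.0625,-0.1,-0.1,-0.1],"turn": [0,0,0,0,0],"finger_gap": [0,0,0,0,0]})

```text
t: 29.05
tcp_pos: [0.6465, 0.0429, 0.1425]
tool_rot: [0.791, 0.611, 0.0, 0.0]
force: [0.9, 0.1, -1.3]
finger_gap: 0.167
gripper_force: 48.8
```

```bash
python3 cr.py top wrist
python3 go.py c 46 57 142
```

```text
top 647 all [array([98.1,  1. ]), array([68.2, 71.4]), np.float64(89.8)]
 rail -1 phase -1.5 n 117 ymid [-32.3 -22.1] x [ 62. 130.]
 rail 1 phase -1.5 n 86 ymid [22.9 34. ] x [ 85. 131.]
wrist 6916 all [array([-28.7,  -4.1]), array([219.4,  88.1]), np.float64(6.1)]
 rail -1 phase 0.5 n 2175 ymid [-33.3 -21.9] x [-123.   63.]
 rail 1 phase 1.0 n 811 ymid [22.4 33.3] x [-83. -12.]
target [0.5625 0.3045 0.142 ] tool shift [ 0.2321 -0.146  -0.0011] turn -0.457 fx axes in tool: x [0.4416 0.8972] y [ 0.8972 -0.4416] F local [-0.1 -0.6] -1.5
```

To row units: 0.2321 m / 0.8 = 0.2901, 0.203 m / 0.8 = 0.2538, -0.457 rad / 3.1416 = -0.1455.

>>> drive_effector(increments={"tx": [0.0363,0.0725,0.1088,0.145,0.1813,0.2175,0.2538,0.2901,0.2901,0.2901,0.2901,0.2901],"ty": [-0.0225,-0.045,-0.0675,-0.0913,-0.1138,-0.1375,-0.16,-0.1825,-0.1825,-0.1825,-0.1825,-0.1825],"tz": [0,0,0,0,0,0,0,0,0,0,0,0],"turn": [-0.0191,-0.0382,-0.0573,-0.0764,-0.0955,-0.1146,-0.1337,-0.1455,-0.1455,-0.1455,-0.1455,-0.1455],"finger_gap": [0,0,0,0,0,0,0,0,0,0,0,0]})

```text
t: 30.35
tcp_pos: [0.564, 0.3032, 0.1414]
tool_rot: [0.633, 0.774, -0.001, -0.0]
force: [0.4, 0.5, -1.3]
finger_gap: 0.165
gripper_force: 48.8
```

```bash
python3 go.py c 46 57 46; python3 cr.py wrist
```

```text
target [0.5625 0.3045 0.046 ] tool shift [ 0.0015 -0.0011  0.0954] turn -0.002 fx axes in tool: x [0.0018 1.    ] y [ 1.     -0.0018] F local [0.5 0.4] -1.3
wrist 12228 all [array([-0.5,  6.1]), array([ 78.5, 272.1]), np.float64(89.9)]
 rail -1 phase 0.5 n 1140 ymid [-30.9 -20.2] x [-130.  115.]
 rail 1 phase -0.5 n 3691 ymid [24.1 35.5] x [-125.  129.]
```

To row units: 0.096 m / 0.8 = 0.12, 0.093 m / 0.8 = 0.1163.

>>> drive_effector(increments={"tx": [0,0,0,0,0,0,0],"ty": [-0.0013,-0.0013,-0.0013,-0.0013,-0.0013,-0.0013,-0.0013],"tz": [0.0313,0.0625,0.0875,0.1063,0.1163,0.12,0.12],"turn": [0,0,0,0,0,0,0],"finger_gap": [0,0,0,0,0,0,0]})

```text
t: 31.1
tcp_pos: [0.5626, 0.3041, 0.0463]
tool_rot: [0.632, 0.775, -0.0, -0.0]
force: [-0.7, -0.6, -0.9]
finger_gap: 0.168
gripper_force: 49.0
```

>>> drive_effector(increments={"tx": [0,0],"ty": [0,0],"tz": [0.0019,0.0019],"turn": [0,0],"finger_gap": [0,0]})

```text
t: 31.3
tcp_pos: [0.5628, 0.3043, 0.0459]
tool_rot: [0.632, 0.775, 0.0, 0.0]
force: [-2.3, -1.7, 3.6]
finger_gap: 0.165
gripper_force: 49.5
```

>>> drive_effector(increments={"tx": [0,0,0,0,0,0,0,0],"ty": [0,0,0,0,0,0,0,0],"tz": [0,0,0,-0.0375,-0.075,-0.125,-0.125,-0.125],"turn": [0,0,0,0,0,0,0,0],"finger_gap": [0.4,0.4,0.4,0.4,0.4,0.4,0.4,0.4]})

```text
t: 32.1
tcp_pos: [0.5634, 0.3048, 0.1458]
tool_rot: [0.632, 0.775, 0.001, 0.001]
force: [-0.6, -0.4, 0.0]
finger_gap: 0.4
gripper_force: 0.0
```

```bash
python3 go.py f 92 51 115;  python3 cr.py wrist;python3 - <<'E'
from h import *
w=load('wrist');cv2.imwrite('pics/w9.png',w['pixels'][:,:,::-1])
E
```

```text
target [ 0.6668 -0.0647  0.115 ] tool shift [-0.3827  0.027   0.0307] turn 0.457 fx axes in tool: x [-0.4413  0.8974] y [0.8974 0.4413] F local [-0.5 -0.5] 0.0
wrist 13680 all [array([-0.5,  2.2]), array([272.1,  71.6]), np.float64(0.0)]
 rail -1 phase 0.0 n 1856 ymid [-31.4 -20.2] x [-128.  130.]
 rail 1 phase -0.5 n 3914 ymid [24.1 35.5] x [-125.  129.]
```

View pics/w9.png

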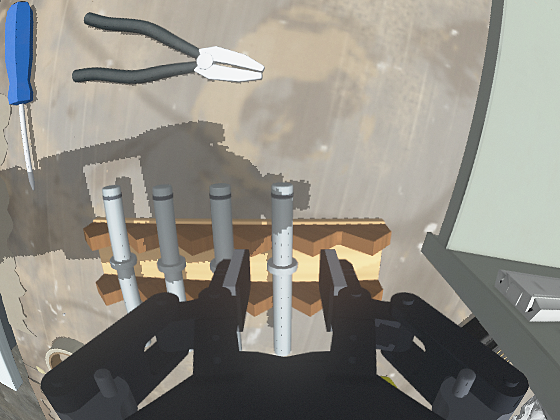

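To row units: -0.3827 m / 0.8 = -0.4784, 0.022 m / 0.8 = 0.0275, 0.457 rad / 3.1416 = 0.1455.

>>> drive_effector(increments={"tx": [-0.0563,-0.1125,-0.1688,-0.225,-0.275,-0.325,-0.375,-0.425,-0.4784,-0.4784,-0.4784,-0.4784],"ty": [0.005,0.01,0.015,0.0188,0.0225,0.025,0.0275,0.0313,0.0338,0.0338,0.0338,0.0338],"tz": [0,0,0,0,0,0,0,0,0.025,0.0388,0.0388,0.0388],"turn": [0.0191,0.0382,0.0573,0.0764,0.0955,0.1146,0.1337,0.1455,0.1455,0.1455,0.1455,0.1455],"finger_gap": [0.4,0.4,0.4,0.4,0.4,0.4,0.4,0.4,0.4,0.4,0.4,0.4]})

```text
t: 33.35
tcp_pos: [0.6645, -0.0639, 0.1118]
tool_rot: [0.791, 0.612, -0.001, -0.002]
force: [-0.4, -1.4, -0.4]
finger_gap: 0.4
gripper_force: 0.0
```

```bash
python3 go.py f 92 51 61
```

```text
target [ 0.6668 -0.0647  0.061 ] tool shift [-0.0003  0.0027  0.0508] turn 0.0 fx axes in tool: x [-4.e-04  1.e+00] y [1.e+00 4.e-04] F local [-0.1 -1.4] -0.4
```

>>> drive_effector(increments={"tx": [0,0,0,0,0],"ty": [0,0,0,0,0],"tz": [0.025,0.0438,0.0575,0.0575,0.0575],"turn": [0,0,0,0,0],"finger_gap": [0.4,0.4,0.4,0.4,0.4]})

```text
t: 33.85
tcp_pos: [0.6659, -0.0646, 0.0674]
tool_rot: [0.791, 0.612, -0.0, -0.0]
force: [0.4, 0.9, 0.1]
finger_gap: 0.399
gripper_force: 0.0
```

```bash
python3 go.py f 92 51 66
```

```text
target [ 0.6668 -0.0647  0.066 ] tool shift [0.0001 0.0009 0.0014] turn 0.0 fx axes in tool: x [-5.e-04  1.e+00] y [1.e+00 5.e-04] F local [0.2 1. ] 0.1
```

To row units: 0.0015 m / 0.8 = 0.0019.

>>> drive_effector(increments={"tx": [0,0,0,0,0,0],"ty": [0,0,0,0,0,0],"tz": [0.0019,0.0019,0.0019,0.0019,0.0019,0.0019],"turn": [0,0,0,0,0,0],"finger_gap": [0.3,0,0,0,0,0]}, force=50)

```text
t: 34.45
tcp_pos: [0.6663, -0.0651, 0.0664]
tool_rot: [0.791, 0.611, 0.0, 0.0]
force: [0.5, 0.9, 1.3]
finger_gap: 0.161
gripper_force: 48.8
```

```bash
python3 go.py f 92 51 66
```

```text
target [ 0.6668 -0.0647  0.066 ] tool shift [0.0005 0.0004 0.0004] turn -0.0 fx axes in tool: x [2.e-04 1.e+00] y [ 1.e+00 -2.e-04] F local [0.2 1. ] 1.3
```

>>> drive_effector(increments={"tx": [0.01,0.0225,0.0375],"ty": [0,0,0],"tz": [0,0,0],"turn": [0,0,0],"finger_gap": [0,0,0]})

```text
t: 34.75
tcp_pos: [0.6735, -0.0355, 0.0659]
tool_rot: [0.791, 0.611, -0.0, -0.0]
force: [0.4, -0.3, 0.0]
finger_gap: 0.164
gripper_force: 48.7
```

```bash
python3 go.py f 92 51 60
```

```text
target [ 0.6668 -0.0647  0.06  ] tool shift [-0.03    0.0009  0.0059] turn -0.001 fx axes in tool: x [5.e-04 1.e+00] y [ 1.e+00 -5.e-04] F local [ 0.4 -0.2] 0.0
```

>>> drive_effector(increments={"tx": [0.015,0.03,0.045,0.06,0.075,0.0825,0.0825],"ty": [0,0,0,0,0,0,0],"tz": [0,0,0,0,0,0,0],"turn": [0,0,0,0,0,0,0],"finger_gap": [0,0,0,0,0,0,0]})

```text
t: 35.45
tcp_pos: [0.6901, 0.0292, 0.0657]
tool_rot: [0.791, 0.612, 0.0, -0.0]
force: [0.7, -0.2, -1.7]
finger_gap: 0.161
gripper_force: 48.7
```

```bash
python3 go.py f 92 51 60
```

```text
target [ 0.6668 -0.0647  0.06  ] tool shift [-0.0968  0.001   0.0057] turn 0.001 fx axes in tool: x [-0.0011  1.    ] y [1.     0.0011] F local [ 0.7 -0. ] -1.7
```

To row units: -0.08 m / 0.8 = -0.1, -0.05 m / 0.8 = -0.0625.

>>> drive_effector(increments={"tx": [0,0,0,0,0],"ty": [0,0,0,0,0],"tz": [-0.025,-0.0625,-0.1,-0.1,-0.1],"turn": [0,0,0,0,0],"finger_gap": [0,0,0,0,0]})

```text
t: 35.95
tcp_pos: [0.6902, 0.0273, 0.1464]
tool_rot: [0.791, 0.611, 0.0, 0.0]
force: [0.1, 0.4, -2.6]
finger_gap: 0.163
gripper_force: 48.9
```

```bash
python3 cr.py top wrist
python3 go.py c 92 57 145
```

```text
top 23 all [array([126.7, -27.4]), array([19.3, 11.6]), np.float64(22.8)]
wrist 4446 all [array([-10.9,  -3.9]), array([198.4,  81.2]), np.float64(4.5)]
 rail -1 phase 0.5 n 1496 ymid [-33.6 -22.2] x [-79.  73.]
 rail 1 phase 1.0 n 384 ymid [22.1 33.8] x [-39.   9.]
target [0.6076 0.3137 0.145 ] tool shift [ 0.2563 -0.1508 -0.0003] turn -0.457 fx axes in tool: x [0.4416 0.8972] y [ 0.8972 -0.4416] F local [-0.8 -0.5] -2.4
```

To row units: 0.2563 m / 0.8 = 0.3204, 0.23 m / 0.8 = 0.2875, -0.457 rad / 3.1416 = -0.1455.

>>> drive_effector(increments={"tx": [0.0363,0.0725,0.1088,0.145,0.1813,0.2175,0.2538,0.2875,0.3204,0.3204,0.3204,0.3204],"ty": [-0.035,-0.07,-0.1,-0.125,-0.1438,-0.16,-0.1725,-0.1825,-0.1885,-0.1885,-0.1885,-0.1885],"tz": [0,0,0,0,0,0,0,0,0,0,0,0],"turn": [-0.0191,-0.0382,-0.0573,-0.0764,-0.0955,-0.1146,-0.1337,-0.1455,-0.1455,-0.1455,-0.1455,-0.1455],"finger_gap": [0,0,0,0,0,0,0,0,0,0,0,0]})

```text
t: 37.25
tcp_pos: [0.6082, 0.3127, 0.1447]
tool_rot: [0.632, 0.775, -0.001, -0.001]
force: [0.2, -0.5, -1.5]
finger_gap: 0.16
gripper_force: 48.9
```

```bash
python3 go.py c 92 57 47; python3 cr.py wrist
```

```text
target [0.6076 0.3137 0.047 ] tool shift [ 0.0012 -0.0001  0.0977] turn -0.001 fx axes in tool: x [6.e-04 1.e+00] y [ 1.e+00 -6.e-04] F local [ 0.1 -0.5] -1.5
wrist 10302 all [array([-0.4,  7.5]), array([ 81.5, 271.5]), np.float64(90.0)]
 rail -1 phase 1.0 n 1360 ymid [-31.3 -20.3] x [-126.   35.]
 rail 1 phase 0.0 n 3158 ymid [24.2 35.5] x [-120.  130.]
```

To row units: 0.095 m / 0.8 = 0.1188, 0.092 m / 0.8 = 0.115.

>>> drive_effector(increments={"tx": [0,0,0,0,0,0,0],"ty": [-0.0006,-0.0006,-0.0006,-0.0006,-0.0006,-0.0006,-0.0006],"tz": [0.0313,0.0625,0.0875,0.1063,0.115,0.1188,0.1188],"turn": [0,0,0,0,0,0,0],"finger_gap": [0,0,0,0,0,0,0]})

```text
t: 38.0
tcp_pos: [0.6086, 0.3135, 0.0513]
tool_rot: [0.632, 0.775, 0.0, 0.0]
force: [-0.0, 0.2, -1.6]
finger_gap: 0.165
gripper_force: 49.0
```

>>> drive_effector(increments={"tx": [0,0],"ty": [0,0],"tz": [0.0019,0.0019],"turn": [0,0],"finger_gap": [0,0]})

```text
t: 38.2
tcp_pos: [0.6089, 0.3138, 0.0509]
tool_rot: [0.632, 0.775, 0.001, 0.001]
force: [-0.8, -1.4, 1.7]
finger_gap: 0.166
gripper_force: 49.4
```

>>> drive_effector(increments={"tx": [0,0,0,0,0,0,0,0,0],"ty": [0,0,0,0,0,0,0,0,0],"tz": [0.0013,0.0013,0.0013,0.0013,-0.0375,-0.075,-0.125,-0.125,-0.125],"turn": [0,0,0,0,0,0,0,0,0],"finger_gap": [0.0,0.4,0.4,0.4,0.4,0.4,0.4,0.4,0.4]})

```text
t: 39.1
tcp_pos: [0.6091, 0.314, 0.1508]
tool_rot: [0.632, 0.775, 0.001, 0.001]
force: [-1.0, -1.1, -1.5]
finger_gap: 0.398
gripper_force: 0.0
```

```bash
python3 cr.py wrist;python3 - <<'E'
from h import *
w=load('wrist');cv2.imwrite('pics/w10.png',w['pixels'][:,:,::-1])
E
```

```text
wrist 12181 all [array([-1. ,  4.8]), array([ 80. , 271.6]), np.float64(89.0)]
 rail -1 phase 0.5 n 2096 ymid [-31.6 -20.3] x [-125.  124.]
 rail 1 phase 0.0 n 3357 ymid [24.1 35.4] x [-120.  130.]
```

View pics/w10.png

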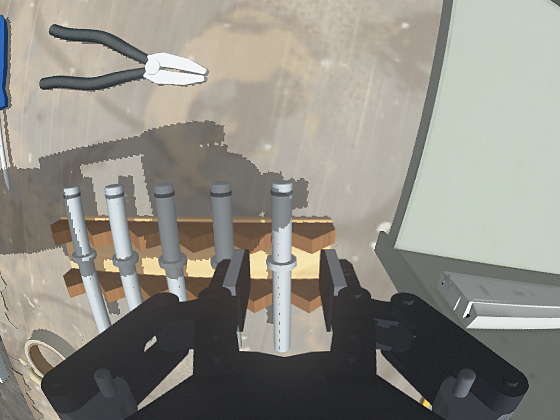

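```bash
python3 - <<'E'
from h import *
print(totool(np.array([.533,-.2105,.25])-np.array(readout.sense()['tcp_pos'])))
E
```

```text
[-0.4984 -0.1787 -0.1007]
```

To row units: -0.4984 m / 0.8 = -0.623, -0.48 m / 0.8 = -0.6, 0.457 rad / 3.1416 = 0.1455.

>>> drive_effector(increments={"tx": [-0.0125,-0.05,-0.1063,-0.1625,-0.2188,-0.275,-0.3313,-0.3875,-0.4438,-0.5,-0.5563,-0.6,-0.623,-0.623,-0.623,-0.623],"ty": [0,-0.0188,-0.0375,-0.0563,-0.075,-0.0963,-0.1163,-0.1375,-0.1588,-0.1788,-0.2,-0.2163,-0.2234,-0.2234,-0.2234,-0.2234],"tz": [-0.05,-0.1,-0.125,-0.125,-0.125,-0.125,-0.125,-0.125,-0.125,-0.125,-0.125,-0.125,-0.125,-0.125,-0.125,-0.125],"turn": [0,0,0.0191,0.0382,0.0573,0.0764,0.0955,0.1146,0.1337,0.1455,0.1455,0.1455,0.1455,0.1455,0.1455,0.1455],"finger_gap": [0.45,0.45,0.45,0.45,0.45,0.45,0.45,0.45,0.45,0.45,0.45,0.45,0.45,0.45,0.45,0.45]}, force=30)

```text
t: 40.75
tcp_pos: [0.5329, -0.2088, 0.2486]
tool_rot: [0.791, 0.612, -0.0, -0.001]
force: [0.2, 0.6, 0.0]
finger_gap: 0.451
gripper_force: 0.0
```

```bash
python3 - <<'E'
from h import *
w=snap('wrist');P=wcloud(w)
m=(P[...,2]>.14)&(P[...,2]<.16)&(np.hypot(P[...,0]-.532,P[...,1]+.21)<.03); print(m.sum(),P[m].mean(0))
print(totool(np.array([.533,-.2105,.134])-np.array(w['s']['tcp_pos'])),totool([1,0,0]))
E
```

```text
308 [ 0.53227975 -0.21244183  0.14281767]
[-0.0018  0.0007  0.1146] [ 0.2505  0.9681 -0.0014]
```

To row units: 0.1146 m / 0.8 = 0.1433, 0.09 m / 0.8 = 0.1125.

>>> drive_effector(increments={"tx": [-0.0025,-0.0025,-0.0025,-0.0025,-0.0025,-0.0025,-0.0025,-0.0025,-0.0025,-0.0025],"ty": [0.0006,0.0006,0.0006,0.0006,0.0006,0.0006,0.0006,0.0006,0.0006,0.0006],"tz": [0.0375,0.075,0.1125,0.1433,0.1433,0.1433,0.1433,0.1433,0.1433,0.1433],"turn": [0,0,0,0,0,0,0,0,0,0],"finger_gap": [0.45,0.45,0.45,0.45,0.45,0.0,0.0,0.0,0.0,0.0]}, force=30)

```text
t: 41.8
tcp_pos: [0.534, -0.2121, 0.136]
tool_rot: [0.791, 0.611, 0.001, 0.001]
force: [1.2, 3.7, 2.3]
finger_gap: 0.175
gripper_force: 30.0
```

```bash
python3 arc.py .785 7
```

```text
lever now 1.5845555497715487 0.09230023436938803
[ 0.0034 -0.0102] 0.114
[ 0.005  -0.0203] 0.228
[ 0.0078 -0.0301] 0.343
[ 0.0116 -0.0396] 0.457
[ 0.0165 -0.0485] 0.571
[ 0.0224 -0.0568] 0.685
[ 0.0291 -0.0645] 0.8
```

To row units: -0.065 m / 0.8 = -0.0813, 0.002 m / 0.8 = 0.0025, 0.8 rad / 3.1416 = 0.2546.

>>> drive_effector(increments={"tx": [0.0025,0.0044,0.0075,0.0125,0.0188,0.0263,0.0344,0.0344,0.0344],"ty": [-0.0128,-0.0254,-0.0375,-0.0495,-0.0606,-0.0713,-0.0813,-0.0813,-0.0813],"tz": [0,0,0,0,0,0,0,0,0],"turn": [0.0363,0.0726,0.1092,0.1455,0.1818,0.218,0.2546,0.2546,0.2546],"finger_gap": [0,0,0,0,0,0,0,0,0]})

```text
t: 42.7
tcp_pos: [0.4781, -0.1702, 0.1359]
tool_rot: [0.967, 0.256, 0.001, 0.001]
force: [-0.9, -0.1, 6.2]
finger_gap: 0.172
gripper_force: 30.4
```

```bash
python3 arc.py .785 1
```

```text
lever now 0.8045037000562472 0.09138787423451117
[ 0.002  -0.0018] 0.02
```

To row units: -0.11 m / 0.8 = -0.1375, -0.08 m / 0.8 = -0.1.

>>> drive_effector(increments={"tx": [0,0,0,0,0,0,0,0],"ty": [0,0,0,0,0,0,0,0],"tz": [0,0,0,-0.05,-0.1,-0.1375,-0.1375,-0.1375],"turn": [0,0,0,0,0,0,0,0],"finger_gap": [0.45,0.45,0.45,0.45,0.45,0.45,0.45,0.45]})

```text
t: 43.5
tcp_pos: [0.4772, -0.1695, 0.2451]
tool_rot: [0.967, 0.255, 0.0, 0.0]
force: [0.4, -0.0, 0.1]
finger_gap: 0.45
gripper_force: 0.0
```

```bash
cat > lev.py <<'E'
from h import *
w=snap('wrist','w11.png');P=wcloud(w); g=w['pixels'].astype(int); z=P[...,2]
r=np.hypot(P[...,0]-.556,P[...,1]+.1225)
k=(z>.138)&(z<.155)&(r>.06)&(r<.12); kn=P[k].mean(0)
d=(z>.096)&(z<.12)&(r<.03); 
arm=(z>.096)&(z<.112)&(r>.025)&(r<.07); X=P[arm][:,:2]; c=X.mean(0); v=np.linalg.svd(X-c)[2][0]; v*=np.sign(v@(kn[:2]-c))
print('knob',kn,k.sum(),'disk',P[d].mean(0),'arm pts',arm.sum())
print('arm angle',np.radians((np.degrees(np.arctan2(v[1],v[0]))-165.4)%360))
for pv in (P[d].mean(0),[.556,-.1225]): q=kn[:2]-pv[:2]; print('knob angle',np.radians((np.degrees(np.arctan2(q[1],q[0]))-165.4)%360),np.hypot(*q))
top=((z>.078)&(z<.0905)&(r<.22)); m=cv2.morphologyEx(top.astype(np.uint8),cv2.MORPH_OPEN,np.ones((5,5)))>0
print('block',cv2.minAreaRect((P[m][:,:2]*1e3).astype(np.float32)))
E
python3 lev.py; python3 - <<'E'
import cv2;a=cv2.imread('pics/w11.png')[20:260,150:450];cv2.imwrite('pics/w11c.png',cv2.resize(a,None,fx=2.4,fy=2.4,interpolation=cv2.INTER_CUBIC))
E
```

```text
knob [ 0.47833792 -0.17110734  0.14250919] 343 disk [ 0.55027514 -0.1290505   0.10608949] arm pts 936
arm angle 0.76265682070846
knob angle 0.7838614456978212 0.08332911661096803
knob angle 0.8140518222755332 0.09161917050998838
block ((553.0809936523438, -134.08836364746094), (88.88905334472656, 261.2122802734375), 75.6759262084961)
```

View pics/w11c.png

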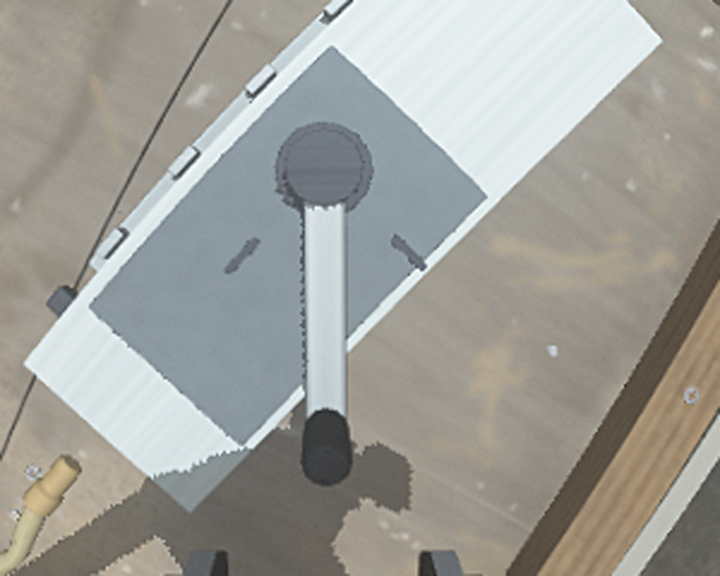

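```bash
python3 cr.py top; python3 - <<'E'
from h import *
c=np.load('/tmp/cr.npy')
for n in('top','scene'):
    d=snap(n); P=cloud(d); L=local(P,c[:2],c[2])*1e3; z=P[...,2]*1e3
    for x in(-92,-46,0,46,92):
        m=(abs(L[...,0]-x)<15)&(L[...,1]>40)&(L[...,1]<90)&(z>25); k=(abs(L[...,0]-x)<15)&(L[...,1]<-40)&(L[...,1]>-100)&(z>25)
        print(n,x,m.sum(),L[m][:,0].mean().round(1),L[m][:,1].max().round(0),np.median(z[m]).round(0),'|',k.sum(),L[k][:,0].mean().round(1),L[k][:,1].min().round(0),np.median(z[k]).round(0))
E
```

```text
top 2128 all [array([-1. ,  0.8]), array([ 69.5, 272.4]), np.float64(89.9)]
 rail -1 phase -1.5 n 405 ymid [-32.7 -21.4] x [-134.  129.]
 rail 1 phase -2.0 n 417 ymid [23.2 34.2] x [-132.  129.]
top -92 110 -93.7 76.0 43.0 | 133 -93.8 -83.0 43.0
top -46 104 -48.0 75.0 43.0 | 132 -48.3 -84.0 43.0
top 0 103 -2.4 74.0 43.0 | 130 -2.3 -83.0 43.0
top 46 102 43.7 75.0 43.0 | 119 43.1 -83.0 43.0
top 92 104 89.2 76.0 43.0 | 122 89.0 -82.0 43.0
scene -92 61 -96.3 81.0 45.0 | 79 -96.2 -81.0 44.0
scene -46 60 -50.3 79.0 45.0 | 73 -50.4 -80.0 44.0
scene 0 57 -4.9 83.0 44.0 | 71 -4.2 -80.0 44.0
scene 46 60 41.0 81.0 45.0 | 67 41.6 -79.0 44.0
scene 92 55 87.2 81.0 45.0 | 63 87.0 -80.0 44.0
```

All five shafts lie level in the grooves, and the lever sits on its middle mark.

```bash
python3 -c "
from station import manip, eyes, readout; print(manip.sign_off())"
```

```text
the job is handed in; nothing more can be done
None
```

All five shafts lie in their own cradle grooves with collars between the rails, the keeper lever is on its middle mark, the tape measure and pliers were not touched, and the job is handed in at about 44 s.

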